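# Stow a stationery delivery in the latched roll-top organizer

## Robot

A 7-joint arm with a two-finger parallel gripper is mounted at the origin on a cart in front of the work surface, level with it; the furniture and walls round the work are solid. World frame = base frame: x ahead of the robot, y to its left, z up, the work surface at z = 0. Lengths are in mm, angles in rad, forces in N, time in s.
With the tool pointing down it reaches from about 400 to 850 mm from the base axis. Payload 4.4 kg.
Tool frame: the origin (TCP) lies at the very end of the fingers, on their centre line; the grasp point (between the pads) lies 19 mm behind it; z points along the fingers, y is the line along which they close (so a half turn about z gives the same grasp; the last joint's range is limited). The gripper opens to 94 mm and grips with 3 to 60 N. Pads are 16 mm wide; open, the fingers measure 119 mm over their backs; the gripper's body (75 mm by 177 mm) begins 78 mm behind the grasp point.
Start: joints at [-1.272, 0.628, 0.038, 1.517, -0.027, 0.996, -0.02], TCP at [231.871, 607.251, 182.178] pointing down, gripper open.
Joint ranges: [-3.06, 3.06], [-0.37, 2.12], [-1.25, 1.32], [0.18, 2.47], [-1.1, 4.24], [0.23, 1.98], [-2.94, 2.94]. Speed limits (rad/s): [2.57, 2.57, 3.14, 3.14, 3.14, 3.14, 3.14].

## Interface

Orientations are given as a unit quaternion [x, y, z, w].
In Python, from cell import arm gives the robot as it stands.
- The arm moves only by the shell command python3 -m creep 'ROWS' [FORCE]. ROWS is JSON, a list of rows, each an object of numbers: "tx", "ty", "tz": the shift along the tool's x, y, z in m; "roll": the turn about the tool's z in rad; "fingers": the gripper's target within -1 to 1 (fully open at 1, half-way at 0, shut at -1). In form: [{"tx": .., "ty": .., "tz": .., "roll": .., "fingers": ..}, ...]. A call has 1 to 10 rows; each row is the pose to reach, as a shift and turn from the pose commanded when the call began, along the tool's axes at that moment; what a row does not reach only later rows make up. A row lasts 1/8 s, in which the tool goes at most 62.5 mm and 10.7 degrees, less where a joint would pass 70% of its speed; a pose out of reach is approached as far as the arm can. A call with a gripper value outside its range is refused whole. The fingers move at their own pace and stop on an object; FORCE is the grip in N (left out, the last holds). Time passes only in rows, so rows that repeat a pose let the fingers close. It gives the time, the measured TCP pose, the force, the opening and the grip force at its end, in the units of the state.
- arm.sense(): the state, without advancing time (a new reading comes with each control period).
- arm.camera(name): name is "scene" or "top" or "wrist"; returns a dict with "pixels" (384x512x3 uint8, red, green, blue), "K" (3x3 intrinsics, pixels), "R" (3x3) and "t" (3): a world point X has camera coordinates R X + t; the wrist camera has in their place "hand_eye" (4x4, takes a point from camera to tool coordinates, whose origin is the TCP and whose axes are the flange's). Camera axes: x right, y down, z forward; pixel columns grow to the right and rows downward; lengths in mm; the calibration is good to about 2 mm. A picture is of the moment at which its call begins: read the wrist's pose just before it. There is no depth.
- arm.job_done(): hands the job in; it is judged then, once.
The state is a dict: "clock": time; "joint_positions": joint angles; "qvel": joint speeds; "joint_torque": joint torques, N m; "tool_pos": TCP position; "eef_rot": TCP orientation; "force": force on the tool from outside, world axes, zero at the start; "wrist_torque": the same for the moment, N m; "width": finger opening in mm; "grip_force": force on a finger pad.
Only numpy, scipy, OpenCV 4.12 (cv2) and the standard library are available. Lean on these libraries where they do the work, as an engineer would, in place of code of your own. Each camera call takes 0.05 s, during which the arm holds its last target. There are 200 camera calls.

## Task

Please put the charger and everything that was delivered in the carton away in the roll-top organizer: turn its latch until it clicks open, roll the slatted cover fully up, fold both carton flaps well back, and lay each thing inside. Then roll the cover fully down again over them and turn the latch back until it clicks shut; leave the emptied carton standing with its flaps open. Do not knock over or shift the bottle of hand gel.

Things in the scene. Friction and masses are not known exactly. Their poses are not given: they have to be found in the camera images.
- organizer: White desktop organizer, half-round cheeks, curved cover of light wooden slats; 377 deep x 324 wide x 227 mm high, fixed. Origin on the desk under the cover's axis (the line x = 0, z = 75 mm); x points to its back, y to the left as one faces its front, z up. In front, x -225 to -135 mm, a ledge 75 mm high carries the latch; a pen lies fixed on its right half, along its front.
- organizer_in (a point): Point on the felt floor of the compartment, at organizer x -60, y 0, 10 mm above the desk; axes as the organizer's. The compartment reaches from organizer x -135 to +107 and y -150 to +150 mm. With the cover up it is open from above from the ledge back to about organizer x +25; farther back the rolled-up cover and a fixed hood roof it at about 200 mm.
- cover (a joint): Travel of the slatted cover round its axis, rad: 0 = fully down, 1.70 = fully up at its stop. It turns about the organizer's +y axis: the front edge goes up, then back. Runs stiffly (3 to 6 N at the pull) and stays where it is left. A shut latch holds it down.
- cover_grip (a point): Grip point on the black pull: a block 18 mm wide (along organizer y), 22 mm high, standing 48 mm out of the slats. The point is 30 mm out of the slats, 174 mm from the cover's axis: at organizer x -170, y 0, z 111 mm with the cover down, x +58, z 239 when up. Can be pinched across y from above through the whole travel, the pull pivoting between the fingers.
- latch (a joint): Angle of the turn latch, rad: 0 = shut (bar and tongue point to the organizer's back, tongue over the cover's strike plate), 1.2 = open, at its stop. Grows counter-clockwise seen from above. A spring detent (peak 0.2 N m) lies half way: short of 0.6 it springs back, beyond it it clicks on to the end. Can be shut properly only with the cover fully down.
- latch_grip (a point): Grip point of the latch, on its vertical axis, at organizer x -200, y +100, 129 mm above the desk. The black bar to grip is 42 mm long, 13 mm thick, from 104 to 138 mm above the desk; its length runs along the point's x axis and turns with the latch. The tongue below it ends 101 mm above the desk.
- carton: Cardboard carton, 280 (x) x 190 (y) x 60 mm high without flaps, walls and floor 4 mm, fixed. Origin on the desk under its centre, z up. The short end flaps (+x and -x) are folded down outside; two long flaps, hinged on the +y side (nearest the robot) and the -y side, stand ajar over it. Contents lie in a row along x, long sides along y, 69 mm apart. Right of it an upturned chair's legs stand up.
- flap_near (a joint): Opening of the flap hinged along the carton's +y side, rad: 0 = flat over the box, 1.57 = upright, 2.2 = folded back, at its stop. Starts ajar at 0.7 to 1.0. 92 mm from hinge to free edge, 276 mm long, 3.5 mm thick, light; stays where it is left. Its hinge is at carton y +94, 60 mm above the desk.
- flap_far (a joint): Opening of the flap hinged along the carton's -y side (hinge at carton y -94, 60 mm above the desk); otherwise like the near flap.
- flap_near_edge (a point): Middle of the free edge of the near flap (carton x = 0). A closed hand fits into the gap between the two free edges.
- flap_far_edge (a point): Middle of the free edge of the far flap (carton x = 0).
- charger: White wall charger, 73 x 56 x 27 mm, lying on the desk left of the organizer. Origin under its middle, z up. The solid block reaches from x -36 to +20 and y -28 to +28 mm; the rest is thin pins at +x. Grip the block across y or x. 0.12 kg. A phone stand and a hole punch stand farther left of it.
- stapler: Black desk stapler, 34 (x) x 154 (y) x 50 mm (z), origin under its middle. Base 34 mm wide up to 10 mm height, arm 24 mm wide from 28 to 48 mm height, a core 18 mm wide between. Grip it across x. 0.21 kg. Starts in the carton; absent in some runs.
- clips: Clear flat box of paper clips, lid closed, 46 (x) x 62 (y) x 20 mm (z), origin under its middle. Grip it across x. 0.045 kg. Starts in the carton; absent in some runs.
- staples_box: Small white and red box of staples, 34 (x) x 56 (y) x 14 mm (z), origin under its middle. Grip it across x. 0.06 kg. Starts in the carton; absent in some runs.
- gel_bottle: Bottle of hand gel with a black cap, 47 mm across, 160 mm high, standing behind the carton; leave it alone.

How it is judged:
By the outcome, as a careful person would: the job done as asked, in the order asked, and still so for the second after the job is handed in, with the robot touching nothing.
Of stapler, clips, staples_box only 1 to 3 are there at a start; the rules pass over those that are not, and their reading is None.
At some moment in a run one of charger may be knocked a few centimetres aside while the robot is not near it.
Once in a run the grip may slacken for a moment while it holds something.
It also fails if it takes over 210 s, if anything falls off the work surface, if the arm or the gripper's body presses on something with over 40 N, if the wrist force passes 120 N, or if a joint passes its speed limit or range.

## Working session

There is one attempt and no reset: what is moved stays moved. The work goes in short steps, Python scripts to look and compute and a shell command to move; the robot and the scene stay as the last step left them, time stands still between calls to the robot, and variables do not carry over. Pictures are saved under pics/ and viewed, at most 14 in all, crops included, and the job is handed in when it is done.

```bash
ls; mkdir -p pics; cat > h.py <<'E'
import numpy as np, cv2, json
from cell import arm
from scipy.spatial.transform import Rotation as Ro
def cam(n,save=None,scale=1):
    s=arm.sense(); c=arm.camera(n)
    if n=="wrist":
        T=np.eye(4);T[:3,:3]=Ro.from_quat(s["eef_rot"]).as_matrix();T[:3,3]=s["tool_pos"]
        M=np.linalg.inv(T@np.array(c["hand_eye"]));c["R"]=M[:3,:3];c["t"]=M[:3,3]
    c["R"]=np.array(c["R"]);c["t"]=np.array(c["t"]);c["K"]=np.array(c["K"])
    im=np.array(c["pixels"])[:,:,::-1].copy();c["im"]=im
    if save:
        cv2.imwrite("pics/"+save,cv2.resize(im,None,fx=scale,fy=scale,interpolation=cv2.INTER_CUBIC))
        np.savez("pics/"+save+".npz",im=im,K=c["K"],R=c["R"],t=c["t"])
    return c
def load(n): return dict(np.load("pics/"+n+".npz"))
def ray(c,u,v):
    o=-c["R"].T@c["t"]; d=c["R"].T@np.linalg.inv(c["K"])@[u,v,1]; return o,d/np.linalg.norm(d)
def plane(c,u,v,z):
    o,d=ray(c,u,v); return o+d*(z-o[2])/d[2]
def proj(c,X):
    p=c["K"]@(c["R"]@np.array(X,float)+c["t"]); return p[:2]/p[2]
def totool(dw):
    s=arm.sense(); return Ro.from_quat(s["eef_rot"]).as_matrix().T@np.array(dw)
def st():
    s=arm.sense(); R=Ro.from_quat(s["eef_rot"]).as_matrix()
    print("t",s["clock"],"tcp",np.round(s["tool_pos"],1),"F",np.round(s["force"],1),"w",s["width"],"g",s["grip_force"],"toolx",R[:,0].round(3),"tooly",R[:,1].round(3),"toolz",R[:,2].round(3))
E
python3 - <<'E'
from h import *
st()
a=cam("scene","s0.png",1.55);b=cam("top","t0.png",1.55)
for c in (a,b): print(c["K"].round(1).tolist(),(-c["R"].T@c["t"]).round(0),c["R"].round(2).tolist())
E
```

```text
pics
t 0.0 tcp [231.6 606.6 181.3] F [ 0.8  1.  -0.3] w 94.02873449742191 g 0.0 toolx [-0.934  0.357 -0.   ] tooly [ 0.357  0.934 -0.002] toolz [-0.001 -0.002 -1.   ]
[[411.3, 0.0, 253.9], [0.0, 411.3, 181.6], [0.0, 0.0, 1.0]] [ -47. -413. 1046.] [[0.65, -0.76, 0.02], [-0.58, -0.51, -0.63], [0.49, 0.4, -0.77]]
[[463.9, 0.0, 259.4], [0.0, 463.9, 197.4], [0.0, 0.0, 1.0]] [ 440.   74. 1427.] [[0.03, -1.0, 0.02], [-1.0, -0.03, -0.06], [0.06, -0.02, -1.0]]
```

View pics/s0.png

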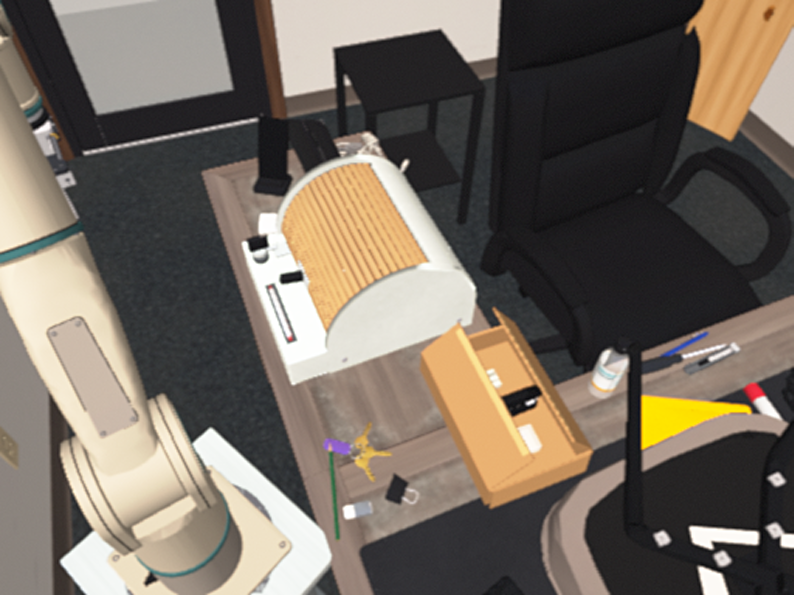

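View pics/t0.png

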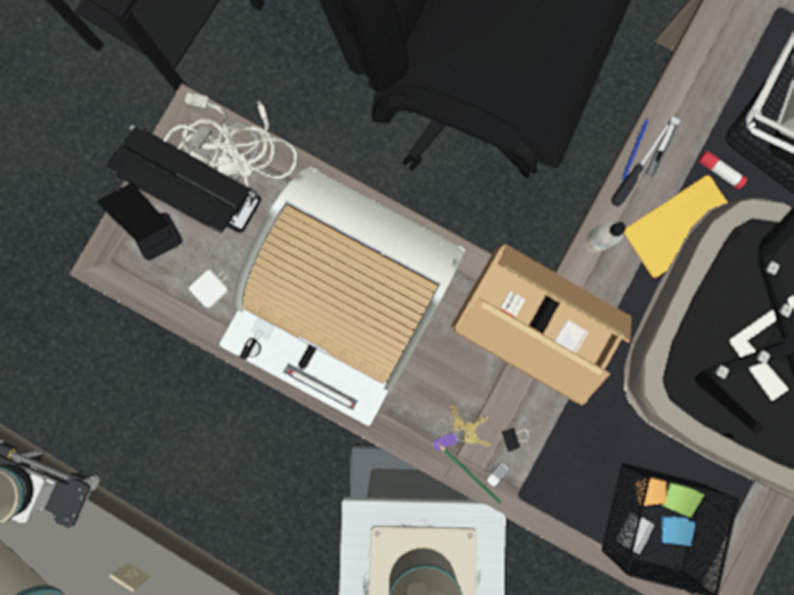

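The scene view shows the closed organizer, with its latch at the front left, and the open carton. In the top picture (1.55× scale) I read charger (208,289), latch (250,347), pull (307,357), staples box (513,302), stapler (545,315), clips (571,335) and gel (606,237).

```bash
python3 - <<'E'
from h import *
c=load("t0.png"); 
P=lambda u,v,z: plane(c,u/1.55,v/1.55,z)
for n,u,v,z in [("ledge FL",221,345,75),("ledge FR",372,423,75),("latch",250,347,138),("pull top tip",307,357,120),("charger",208,289,27),("staples",513,302,14+4),("stapler",545,315,52),("clips",571,335,24),("gel cap",614,230,160),
 ("near hinge L",456,327,60),("near hinge R",588,403,60),("far hinge L",503,246,60),("R end far",630,338,60),("nearflap free L",485,300,130),("nearflap free R",606,376,130)]:
  print(n,P(u,v,z).round(0))
a,b=P(221,345,75),P(372,423,75); print(np.linalg.norm(a-b), np.arctan2(*(a-b)[1::-1]))
E
python3 - <<'E'
import sys;sys.path.insert(0,'.')
import os;os.chdir('.')
from h import *
c=load("t0.png")
cr=c["im"][130:310,140:420]; cv2.imwrite("pics/t0c.png",cv2.resize(cr,None,fx=2.85,fy=2.85,interpolation=cv2.INTER_CUBIC))
E
```

```text
ledge FL [443. 387.  75.]
ledge FR [305. 101.  75.]
latch [441. 321. 138.]
pull top tip [425. 221. 120.]
charger [551. 428.  27.]
staples [ 543. -168.   18.]
stapler [ 517. -224.   52.]
clips [ 481. -282.   24.]
gel cap [ 667. -323.  160.]
near hinge L [489. -53.  60.]
near hinge R [ 352. -307.   60.]
far hinge L [ 647. -140.   60.]
R end far [ 477. -386.   60.]
nearflap free L [537. -98. 130.]
nearflap free R [ 405. -320.  130.]
317.4797680325011 1.1228067616673296
```

View pics/t0c.png

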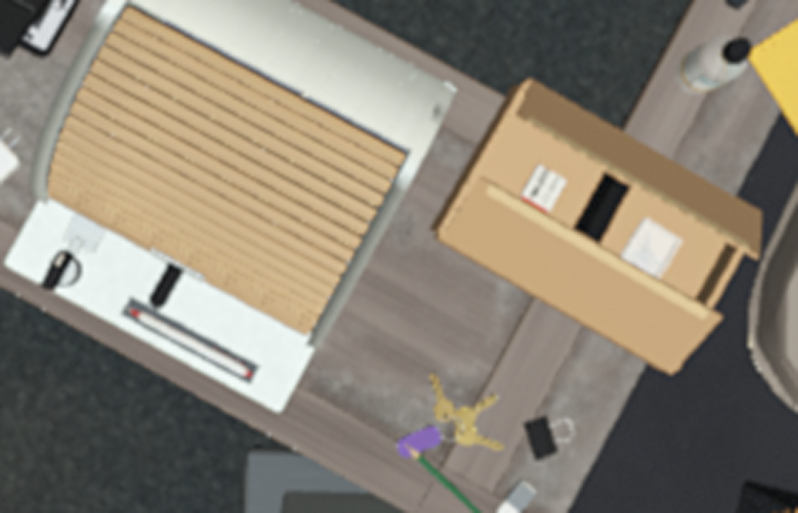

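```bash
cat >> h.py <<'E'
O=np.array([577.,147,0]); OA=1.123   # organizer pose (angle of y axis)
def frame(ang): # x axis, y axis in world given angle of y axis
    y=np.array([np.cos(ang),np.sin(ang),0]); return np.array([[y[1],-y[0],0],[y[0],y[1],0],[0,0,1]])
def inorg(p): return frame(OA)@(np.array(p)-O)
def so():
    st(); s=arm.sense(); R=Ro.from_quat(s["eef_rot"]).as_matrix(); a=np.arctan2(R[1,1],R[0,1]); print("org",inorg(s["tool_pos"]).round(1),"angY",round(a,3), "q7",round(s["joint_positions"][6],2))
E
python3 -m creep '[{"tz":-0.03},{"tx":-0.31,"ty":-0.165,"tz":-0.03,"roll":0.082},{"tx":-0.31,"ty":-0.165,"tz":-0.03,"roll":0.082},{"tx":-0.31,"ty":-0.165,"tz":-0.03,"roll":0.082},{"tx":-0.31,"ty":-0.165,"tz":-0.03,"roll":0.082},{"tx":-0.31,"ty":-0.165,"tz":-0.03,"roll":0.082},{"tx":-0.31,"ty":-0.165,"tz":-0.03,"roll":0.082},{"tx":-0.31,"ty":-0.165,"tz":-0.03,"roll":0.082},{"tx":-0.31,"ty":-0.165,"tz":-0.03,"roll":0.082}]' 
python3 - <<'E'
from h import *
so(); c=cam("wrist","w0.png",1.55)
for X in [(-200,100,138),(-188,0,122)]:
    print((proj(c,O+frame(OA).T@np.array(X,float))*1.55).round(0))
E
```

```text
t 0.1 tcp [231.7 606.7 181.4] F [ 0.1 -0.3 -0.4] w 94.21390573612251 g 0.0 toolx [-0.934  0.357 -0.   ] tooly [ 0.357  0.934 -0.002] toolz [-0.001 -0.002 -1.   ]
org [-510.3  264.8  181.4] angY 1.206 q7 -0.02
[148. 673.]
[ 38. 654.]invalid input
```

View pics/w0.png

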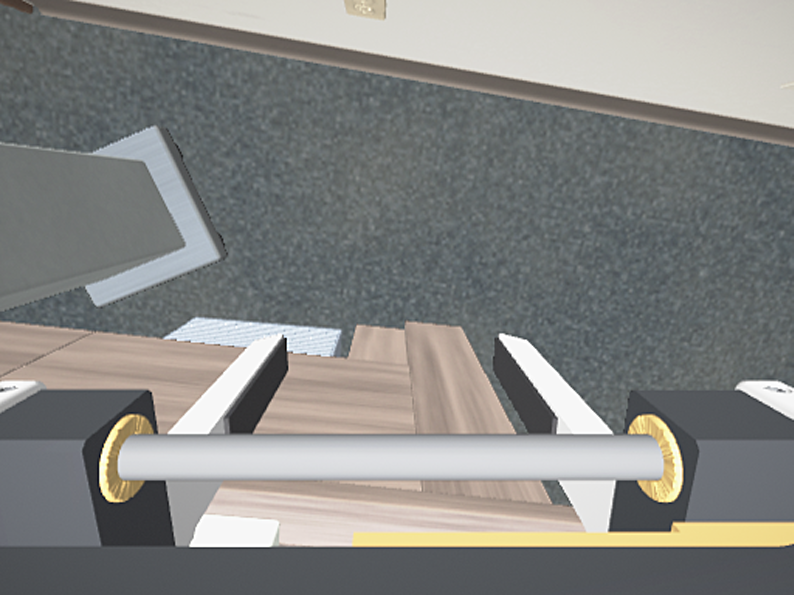

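The wrist view shows only floor between the fingers, so the arm has not moved. The rows probably need every key.

```bash

python3 -m creep '[{"tx":0,"ty":0,"tz":-0.03,"roll":0,"fingers":1},{"tx":-0.31,"ty":-0.165,"tz":-0.03,"roll":0.082,"fingers":1},{"tx":-0.31,"ty":-0.165,"tz":-0.03,"roll":0.082,"fingers":1},{"tx":-0.31,"ty":-0.165,"tz":-0.03,"roll":0.082,"fingers":1},{"tx":-0.31,"ty":-0.165,"tz":-0.03,"roll":0.082,"fingers":1},{"tx":-0.31,"ty":-0.165,"tz":-0.03,"roll":0.082,"fingers":1},{"tx":-0.31,"ty":-0.165,"tz":-0.03,"roll":0.082,"fingers":1},{"tx":-0.31,"ty":-0.165,"tz":-0.03,"roll":0.082,"fingers":1},{"tx":-0.31,"ty":-0.165,"tz":-0.03,"roll":0.082,"fingers":1}]' 
python3 - <<'E'
from h import *
so(); c=cam("wrist","w1.png",1.55)
for X in [(-200,100,138),(-188,0,122)]:
    print((proj(c,O+frame(OA).T@np.array(X,float))*1.55).round(0))
E
```

```text
clock: 1.27
tool_pos: [461.7, 343.4, 211.9]
eef_rot: [0.221, 0.975, 0.0, -0.001]
force: [-0.4, 0.7, 0.5]
width: 93.7
grip_force: 0.0
t 1.275 tcp [461.7 343.4 211.9] F [-0.4  0.7  0.5] w 93.68118497379622 g 0.0 toolx [-0.902  0.431  0.001] tooly [0.431 0.902 0.   ] toolz [-0.001  0.001 -1.   ]
org [-189.   127.1  211.9] angY 1.125 q7 0.48
[350. 284.]
[213. 295.]
```

View pics/w1.png

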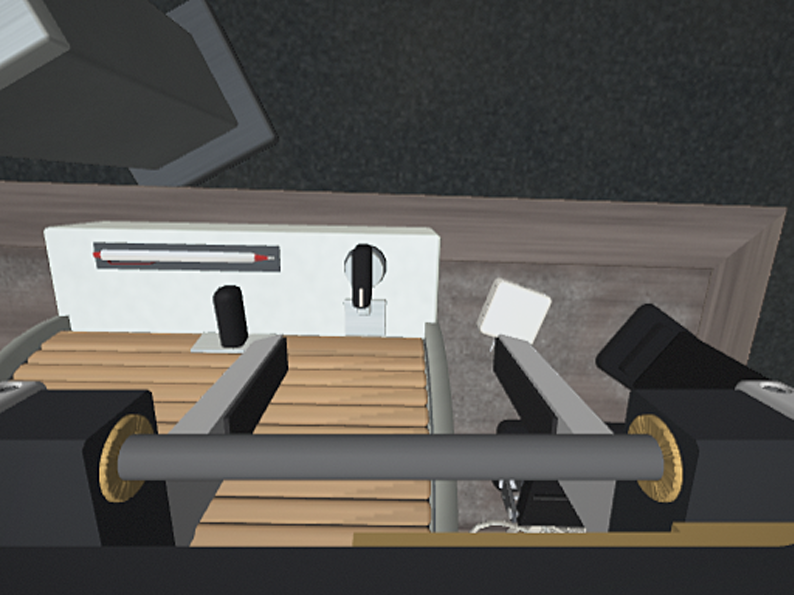

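The wrist view shows the latch bar's top centred near (362,274) and running along organizer x. The pull's top is near (230,310), and the ledge's front corners are at (45,228) and (440,235).

```bash
python3 - <<'E'
from h import *
c=load("w1.png"); P=lambda u,v,z: plane(c,u/1.55,v/1.55,z)
for n,u,v,z in [("bar",363,274,138),("bar f",363,245,138),("bar b",361,305,138),("pull out",229,288,122),("pull in",233,345,122),("FR",45,228,75),("FL",440,235,75),("charger",518,305,27)]:
  p=P(u,v,z);print(n,p.round(0),inorg(p).round(1))
a,b=P(45,228,75),P(440,235,75);print(np.linalg.norm(a-b),np.arctan2(*(b-a)[1::-1]))
E
```

```text
bar [438. 335. 138.] [-206.7  108.9  138. ]
bar f [420. 343. 138.] [-226.1  109.2  138. ]
bar b [457. 324. 138.] [-185.1  107.2  138. ]
pull out [408. 241. 122.] [-193.1   11.8  122. ]
pull in [447. 222. 122.] [-149.8   10.8  122. ]
FR [304. 112.  75.] [-231.3 -149.5   75. ]
FL [445. 396.  75.] [-226.4  167.2   75. ]
charger [545. 439.  27.] [-155.1  249.7   27. ]
316.7436624661904 1.1075098344939378
```

```bash
python3 - <<'E'
from h import *
s=arm.sense();print(np.round(s["qvel"],3))
c=cam("wrist","w2.png",1.55);so()
t=cam("top","t1.png",1.55)
# black latch bar & pull in wrist image
for nm,c,boxes in (("w",c,{"bar":(215,250,150,205),"pull":(130,165,175,230)}),):
  for k,(u0,u1,v0,v1) in boxes.items():
    g=c["im"].max(2)[v0:v1,u0:u1]<60; ys,xs=np.nonzero(g); print(k,u0+xs.min(),u0+xs.max(),v0+ys.min(),v0+ys.max(),u0+xs.mean(),v0+ys.mean())
    print(inorg(plane(c,u0+xs.mean(),v0+ys.mean(),138 if k=="bar" else 122)))
# same bar in the top image, project expected hypotheses
for X in [(-200,100,138),(-206,109,138),(-188,0,122),(-193,11,122)]: print(X,(proj(t,O+frame(OA).T@np.array(X,float))).round(1))
d=t["im"]; g=(d.max(2)<50); n,l,S,C=cv2.connectedComponentsWithStats(g[205:245,140:215].astype(np.uint8))
for i in range(1,n):
  if S[i,4]>8: print(C[i]+[140,205],S[i])
E
```

```text
[-0.014 -0.001 -0.002 -0.002  0.003 -0.002  0.002]
t 1.375 tcp [461.2 344.2 212. ] F [0.8 0.1 0.6] w 93.96934828689729 g 0.0 toolx [-0.903  0.429  0.001] tooly [0.429 0.903 0.   ] toolz [-0.001  0.001 -1.   ]
org [-189.8  127.6  212. ] angY 1.127 q7 0.48
bar 227 248 158 198 233.48447204968943 176.4865424430642
[-207.52564228  108.45325633  138.        ]
pull 138 159 185 223 148.3212669683258 203.98491704374058
[-172.52013945   10.85657855  122.        ]
(-200, 100, 138) [160.4 224.1]
(-206, 109, 138) [156.5 224.5]
(-188, 0, 122) [195.2 236.6]
(-193, 11, 122) [190.9 236.4]
[141.8 214.5] [ 1  5  2 10 10]
[197.58 229.7 ] [54 19  9 13 50]
```

```bash
python3 - <<'E'
from h import *
s=arm.sense();R=Ro.from_quat(s["eef_rot"]).as_matrix();p=np.array(s["tool_pos"])
w=load("w2.png");t=load("t1.png");sc=cam("scene")
for y in(-47,0,47): print(y,(proj(w,p+R@[0,y,0])*1.55).round(1),(proj(t,p+R@[0,y,0])).round(1),proj(sc,p+R@[0,y,0]).round(1))
print(proj(sc,O+frame(OA).T@np.array([-200,100,138.])),proj(sc,O+frame(OA).T@np.array([-206,109,138.])),)
q=proj(t,p).astype(int)
A=cv2.resize(t["im"][q[1]-45:q[1]+55,q[0]-70:q[0]+60],None,fx=4,fy=4,interpolation=cv2.INTER_CUBIC)
q2=proj(sc,p).astype(int);B=cv2.resize(sc["im"][q2[1]-50:q2[1]+50,q2[0]-32:q2[0]+32],None,fx=4,fy=4,interpolation=cv2.INTER_CUBIC)
print(q,q2);cv2.imwrite("pics/c1.png",np.hstack([A,B]))
E
```

```text
-47 [298.4 335.9] [163.4 223.7] [168.8 139.6]
0 [390.4 335.8] [147.4 215.5] [164.1 129.1]
47 [482.4 335.8] [131.3 207.3] [159.6 119.1]
[167.1296328  153.92570829] [164.34424295 152.49377824]
[147 215] [164 129]
```

View pics/c1.png

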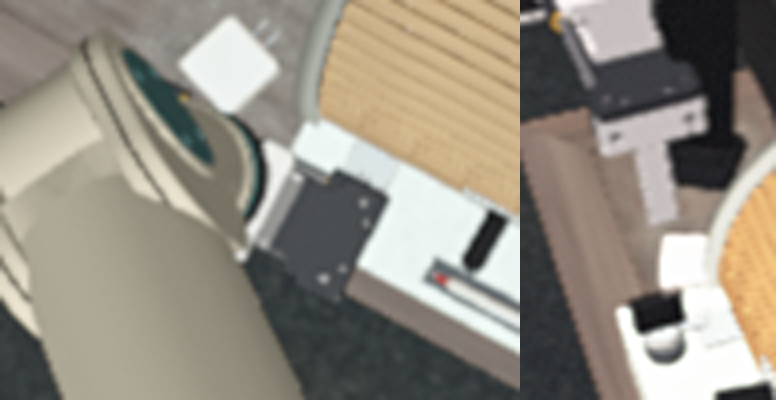

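The scene crop shows a fingertip near the latch that is slightly off from the projection. The views disagree by about 9 mm, so I'll go between the two estimates, measure closer, and let the grip force settle it.

```bash

python3 -m creep '[{"tx":0.013,"ty":-0.024,"tz":0.02,"roll":0,"fingers":1},{"tx":0.013,"ty":-0.024,"tz":0.045,"roll":0,"fingers":0.6},{"tx":0.013,"ty":-0.024,"tz":0.045,"roll":0,"fingers":0.2},{"tx":0.013,"ty":-0.024,"tz":0.045,"roll":0,"fingers":0.2},{"tx":0.013,"ty":-0.024,"tz":0.045,"roll":0,"fingers":0.2}]' 20
python3 - <<'E'
from h import *
so(); c=cam("wrist","w3.png",1.55)
g=c["im"].max(2)<60
for X in [(-200,100,138),(-207,109,138),(-188,0,122)]:
    print((proj(c,O+frame(OA).T@np.array(X,float))).round(0))
n,l,S,C=cv2.connectedComponentsWithStats(g.astype(np.uint8))
for i in range(1,n):
  if 40<S[i,4]<3000: print(C[i],S[i])
E
```

```text
clock: 2.1
tool_pos: [441.2, 327.2, 168.1]
eef_rot: [0.221, 0.975, 0.001, 0.001]
force: [-0.0, 0.8, -0.4]
width: 57.9
grip_force: 0.0
t 2.1 tcp [441.2 327.2 168.1] F [-0.   0.8 -0.4] w 57.88219470648623 g 0.0 toolx [-0.902  0.432 -0.001] tooly [0.432 0.902 0.002] toolz [ 0.001  0.001 -1.   ]
org [-200.5  103.6  168.1] angY 1.124 q7 0.48
[248. 206.]
[258. 198.]
[144. 213.]
[255.6281407  196.40536013] [249 173  19  50 597]
[156.63837209 226.90697674] [145 205  24  45 860]
[197.96657754 253.51604278] [184 218  27  63 748]
[305.3427762  254.25354108] [294 218  26  63 706]
[246.5 331. ] [225 331  44   1  44]
```

View pics/w3.png

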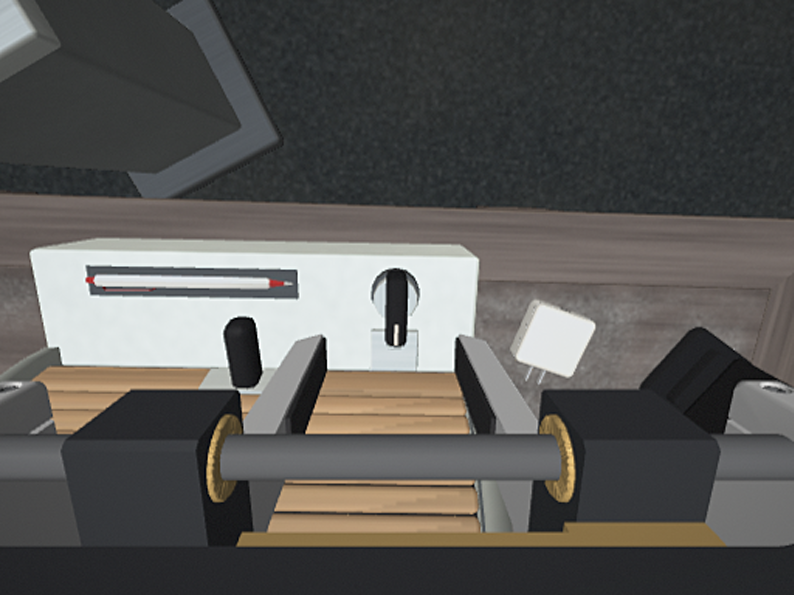

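The bar's centre (column 255.6 of 512) is about 3 px right of the finger centre, so I'll trust the wrist estimate and shift the organizer origin to (574.6, 156).

```bash
sed -i 's/O=np.array(\[577.,147,0\])/O=np.array([574.6,156,0])/' h.py
python3 -m creep '[{"tx":0.005,"ty":0.003,"tz":0.03,"roll":0,"fingers":0.2},{"tx":0.005,"ty":0.003,"tz":0.058,"roll":0,"fingers":0.2},{"tx":0.005,"ty":0.003,"tz":0.058,"roll":0,"fingers":-0.5},{"tx":0.005,"ty":0.003,"tz":0.058,"roll":0,"fingers":-1},{"tx":0.005,"ty":0.003,"tz":0.058,"roll":0,"fingers":-1},{"tx":0.005,"ty":0.003,"tz":0.058,"roll":0,"fingers":-1}]' 10
python3 -c "from h import *;so()"
```

```text
clock: 2.9
tool_pos: [437.8, 331.7, 110.1]
eef_rot: [0.222, 0.975, 0.001, 0.0]
force: [-0.6, -0.1, 0.1]
width: 19.7
grip_force: 0.0
t 2.9 tcp [437.8 331.7 110.1] F [-0.6 -0.1  0.1] w 19.671697990215073 g 0.0 toolx [-0.902  0.432 -0.001] tooly [0.432 0.902 0.002] toolz [ 0.001  0.001 -1.   ]
org [-199.4   99.2  110.1] angY 1.124 q7 0.48
```

```bash

python3 -m creep '[{"tx":0,"ty":0,"tz":0,"roll":0,"fingers":-1},{"tx":0,"ty":0,"tz":0,"roll":0,"fingers":-1},{"tx":0,"ty":0,"tz":0,"roll":0,"fingers":-1}]' 25
python3 -c "from h import *;so()"
```

```text
clock: 3.28
tool_pos: [437.9, 332.1, 109.8]
eef_rot: [0.222, 0.975, 0.001, 0.0]
force: [0.8, 0.5, 5.2]
width: 12.5
grip_force: 25.0
t 3.275 tcp [437.9 332.1 109.8] F [0.8 0.5 5.2] w 12.547409162885115 g 24.999037384986877 toolx [-0.902  0.432 -0.001] tooly [0.432 0.902 0.002] toolz [ 0.001  0.001 -1.   ]
org [-199.5   99.6  109.8] angY 1.124 q7 0.48
```

```bash

python3 -m creep '[{"tx":0,"ty":0,"tz":0,"roll":-0.17,"fingers":-1},{"tx":0,"ty":0,"tz":0,"roll":-0.34,"fingers":-1},{"tx":0,"ty":0,"tz":0,"roll":-0.51,"fingers":-1},{"tx":0,"ty":0,"tz":0,"roll":-0.68,"fingers":-1},{"tx":0,"ty":0,"tz":0,"roll":-0.85,"fingers":-1},{"tx":0,"ty":0,"tz":0,"roll":-1.02,"fingers":-1},{"tx":0,"ty":0,"tz":0,"roll":-1.19,"fingers":-1},{"tx":0,"ty":0,"tz":0,"roll":-1.21,"fingers":-1},{"tx":0,"ty":0,"tz":0,"roll":-1.21,"fingers":-1}]' 25
python3 -c "from h import *;so();print(arm.sense()['wrist_torque'])"
```

```text
clock: 4.4
tool_pos: [438.1, 329.2, 109.7]
eef_rot: [-0.372, 0.928, -0.001, -0.0]
force: [0.6, -3.4, 7.7]
width: 12.7
grip_force: 25.0
t 4.4 tcp [438.1 329.2 109.7] F [ 0.6 -3.4  7.7] w 12.702155117243516 g 25.042526721954346 toolx [-0.724 -0.69   0.001] tooly [-0.69   0.724 -0.002] toolz [ 0.001 -0.003 -1.   ]
org [-198.    97.   109.7] angY 2.333 q7 1.4
[-0.7953912  -0.15533835 -0.23039702]
```

```bash
python3 -m creep '[{"tx":0,"ty":0,"tz":0,"roll":-0.01,"fingers":0.2},{"tx":0,"ty":0,"tz":0,"roll":0,"fingers":0.2},{"tx":0,"ty":0,"tz":0,"roll":0,"fingers":0.2},{"tx":0,"ty":0,"tz":-0.06,"roll":0,"fingers":0.2},{"tx":0,"ty":0,"tz":-0.06,"roll":0.18,"fingers":0.2},{"tx":0,"ty":0,"tz":-0.06,"roll":0.54,"fingers":0.2},{"tx":0,"ty":0,"tz":-0.06,"roll":0.9,"fingers":0.2},{"tx":0,"ty":0,"tz":-0.06,"roll":1.21,"fingers":0.2},{"tx":0,"ty":0,"tz":-0.06,"roll":1.21,"fingers":0.2},{"tx":0,"ty":0,"tz":-0.06,"roll":1.21,"fingers":0.2}]' 25
python3 -m creep '[{"tx":0,"ty":0,"tz":0,"roll":0,"fingers":0.2},{"tx":-0.029,"ty":-0.099,"tz":0,"roll":0,"fingers":0.2},{"tx":-0.029,"ty":-0.099,"tz":0,"roll":0,"fingers":0.2},{"tx":-0.029,"ty":-0.099,"tz":0,"roll":0,"fingers":0.2},{"tx":-0.029,"ty":-0.099,"tz":0,"roll":0,"fingers":0.2}]' 25
python3 - <<'E'
from h import *
so();c=cam("wrist","w4.png")
for X in [(-188,0,122),(-145,0,122),(-200,100,138)]: print(X,proj(c,O+frame(OA).T@np.array(X,float)).round(0))
n,l,S,C=cv2.connectedComponentsWithStats((c["im"].max(2)<60).astype(np.uint8))
for i in range(1,n):
  if 40<S[i,4]<3000: print(C[i],S[i])
f0=np.arctan2(36,170)
for k in range(0,21):
    f=f0+1.72*k/20; print(round(1.72*k/20,2),"tx %.3f tz %.3f"%((174*np.cos(f)-174*np.cos(f0))/1000,-(174*np.sin(f)-174*np.sin(f0))/1000))
E
```

```text
clock: 5.65
tool_pos: [436.9, 331.4, 168.9]
eef_rot: [0.179, 0.984, -0.0, -0.0]
force: [-0.1, -0.1, 0.1]
width: 56.4
grip_force: 0.0
clock: 6.28
tool_pos: [430.4, 229.5, 169.4]
eef_rot: [0.175, 0.985, 0.001, 0.0]
force: [0.4, 1.0, 0.3]
width: 56.6
grip_force: 0.0
t 6.275 tcp [430.4 229.5 169.4] F [0.4 1.  0.3] w 56.568574152158 g 0.0 toolx [-0.939  0.345 -0.   ] tooly [0.345 0.939 0.001] toolz [ 0.001  0.001 -1.   ]
org [-161.8    3.8  169.4] angY 1.219 q7 0.67
(-188, 0, 122) [250. 173.]
(-145, 0, 122) [246. 216.]
(-200, 100, 138) [365. 174.]
[357.0866373  173.08957416] [333 158  52  33 681]
[247.50257069 195.4344473 ] [237 172  22  47 778]
[496.01606922 234.78986403] [468 213  44  44 809]
[199.66574966 253.24621733] [186 218  26  63 727]
[303.68704512 253.90247453] [292 218  26  63 687]
0.0 tx 0.000 tz -0.000
0.09 tx -0.004 tz -0.014
0.17 tx -0.009 tz -0.029
0.26 tx -0.015 tz -0.042
0.34 tx -0.022 tz -0.055
0.43 tx -0.031 tz -0.068
0.52 tx -0.040 tz -0.079
0.6 tx -0.050 tz -0.090
0.69 tx -0.062 tz -0.100
0.77 tx -0.074 tz -0.109
0.86 tx -0.086 tz -0.116
0.95 tx -0.100 tz -0.123
1.03 tx -0.114 tz -0.129
1.12 tx -0.128 tz -0.133
1.2 tx -0.143 tz -0.136
1.29 tx -0.158 tz -0.138
1.38 tx -0.173 tz -0.138
1.46 tx -0.188 tz -0.137
1.55 tx -0.202 tz -0.135
1.63 tx -0.217 tz -0.132
1.72 tx -0.231 tz -0.127
```

View pics/w4.png

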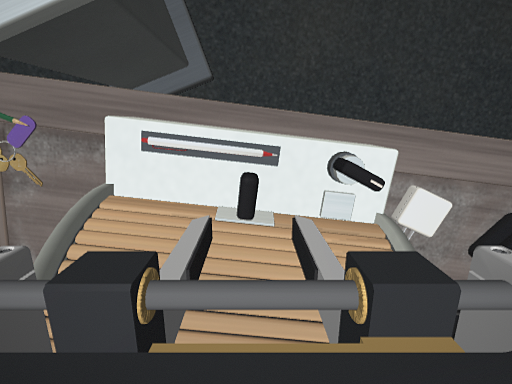

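The view shows the latch turned open (bar near (357,173)) and the pull at (247,195), between the fingers and on its predicted spot. Next I descend and grip it.

```bash
python3 -m creep '[{"tx":0.008,"ty":-0.004,"tz":0,"roll":0.096,"fingers":0.2},{"tx":0.008,"ty":-0.004,"tz":0.04,"roll":0.096,"fingers":0.2},{"tx":0.008,"ty":-0.004,"tz":0.073,"roll":0.096,"fingers":0.2},{"tx":0.008,"ty":-0.004,"tz":0.073,"roll":0.096,"fingers":-1},{"tx":0.008,"ty":-0.004,"tz":0.073,"roll":0.096,"fingers":-1},{"tx":0.008,"ty":-0.004,"tz":0.073,"roll":0.096,"fingers":-1},{"tx":0.008,"ty":-0.004,"tz":0.073,"roll":0.096,"fingers":-1},{"tx":0.008,"ty":-0.004,"tz":0.073,"roll":0.096,"fingers":-1}]' 12
python3 -c "from h import *;so()"
```

```text
clock: 7.32
tool_pos: [422.3, 228.6, 97.0]
eef_rot: [0.223, 0.975, 0.001, 0.001]
force: [1.7, 1.8, 1.0]
width: 17.5
grip_force: 1.2
t 7.325 tcp [422.3 228.6  97. ] F [1.7 1.8 1. ] w 17.51468635437423 g 1.1939382362470496 toolx [-0.9    0.435 -0.001] tooly [0.435 0.9   0.003] toolz [ 0.002  0.002 -1.   ]
org [-168.7   -0.5   97. ] angY 1.121 q7 0.58
```

```bash
python3 -m creep '[{"tx":-0.004,"ty":0,"tz":-0.014,"roll":0,"fingers":-1},{"tx":-0.009,"ty":0,"tz":-0.029,"roll":0,"fingers":-1},{"tx":-0.015,"ty":0,"tz":-0.042,"roll":0,"fingers":-1},{"tx":-0.022,"ty":0,"tz":-0.055,"roll":0,"fingers":-1},{"tx":-0.031,"ty":0,"tz":-0.068,"roll":0,"fingers":-1},{"tx":-0.040,"ty":0,"tz":-0.079,"roll":0,"fingers":-1},{"tx":-0.050,"ty":0,"tz":-0.090,"roll":0,"fingers":-1},{"tx":-0.062,"ty":0,"tz":-0.100,"roll":0,"fingers":-1},{"tx":-0.074,"ty":0,"tz":-0.109,"roll":0,"fingers":-1},{"tx":-0.086,"ty":0,"tz":-0.116,"roll":0,"fingers":-1}]' 20
python3 -c "from h import *;so()"
```

```text
clock: 8.57
tool_pos: [499.5, 189.6, 212.7]
eef_rot: [0.223, 0.975, 0.0, 0.0]
force: [0.2, 0.9, -0.4]
width: 0.7
grip_force: 0.0
t 8.575 tcp [499.5 189.6 212.7] F [ 0.2  0.9 -0.4] w 0.6567510477905787 g 0.0 toolx [-0.9    0.435 -0.   ] tooly [0.435 0.9   0.   ] toolz [ 0.  0. -1.]
org [-82.2  -2.2 212.7] angY 1.12 q7 0.72
```

The pull slipped out because the grip had not built up yet. I'll look at where the cover is.

```bash
python3 - <<'E'
from h import *
so();c=cam("wrist","w5.png")
for X in [(-188,0,122),(-145,0,122),(-200,100,138)]: print(X,proj(c,O+frame(OA).T@np.array(X,float)).round(0))
E
```

```text
t 8.575 tcp [499.5 189.6 212.7] F [ 0.2  0.9 -0.4] w 0.6567510477905787 g 0.0 toolx [-0.9    0.435 -0.   ] tooly [0.435 0.9   0.   ] toolz [ 0.  0. -1.]
org [-82.2  -2.2 212.7] angY 1.12 q7 0.72
(-188, 0, 122) [254.  89.]
(-145, 0, 122) [254. 132.]
(-200, 100, 138) [359.  73.]
```

View pics/w5.png

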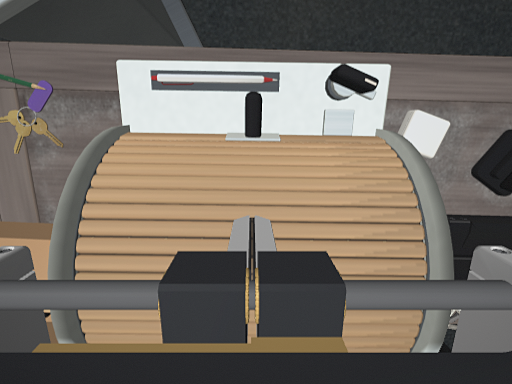

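The cover is still down, with the pull at (253,112). I'll re-grip lower and harder.

```bash
python3 -m creep '[{"tx":0.04,"ty":0.002,"tz":0,"roll":0,"fingers":-0.3},{"tx":0.087,"ty":0.002,"tz":0.01,"roll":0,"fingers":-0.1},{"tx":0.087,"ty":0.002,"tz":0.05,"roll":0,"fingers":-0.1},{"tx":0.087,"ty":0.002,"tz":0.09,"roll":0,"fingers":-0.1},{"tx":0.087,"ty":0.002,"tz":0.121,"roll":0,"fingers":-0.1},{"tx":0.087,"ty":0.002,"tz":0.121,"roll":0,"fingers":-0.5},{"tx":0.087,"ty":0.002,"tz":0.121,"roll":0,"fingers":-1},{"tx":0.087,"ty":0.002,"tz":0.121,"roll":0,"fingers":-1},{"tx":0.087,"ty":0.002,"tz":0.121,"roll":0,"fingers":-1},{"tx":0.087,"ty":0.002,"tz":0.121,"roll":0,"fingers":-1}]' 35
python3 -m creep '[{"tx":0,"ty":0,"tz":0,"roll":0,"fingers":-1},{"tx":0,"ty":0,"tz":0,"roll":0,"fingers":-1},{"tx":-0.001,"ty":0,"tz":-0.005,"roll":0,"fingers":-1},{"tx":-0.002,"ty":0,"tz":-0.010,"roll":0,"fingers":-1},{"tx":-0.004,"ty":0,"tz":-0.014,"roll":0,"fingers":-1}]' 35
python3 -c "from h import *;so()"
```

```text
clock: 9.88
tool_pos: [421.6, 229.1, 92.2]
eef_rot: [0.224, 0.975, 0.0, 0.0]
force: [-1.1, -3.8, 7.4]
width: 17.6
grip_force: 35.0
clock: 10.5
tool_pos: [424.8, 227.4, 105.2]
eef_rot: [0.224, 0.975, -0.0, -0.0]
force: [1.5, -2.0, -8.6]
width: 17.5
grip_force: 35.0
t 10.5 tcp [424.8 227.4 105.2] F [ 1.5 -2.  -8.6] w 17.51167100625757 g 35.004324316978455 toolx [-0.9    0.436  0.   ] tooly [ 0.436  0.9   -0.001] toolz [-0.    -0.001 -1.   ]
org [-165.9   -0.5  105.2] angY 1.12 q7 0.58
```

```bash
python3 -m creep '[{"tx":-0.005,"ty":0,"tz":-0.015,"roll":0,"fingers":-1},{"tx":-0.011,"ty":0,"tz":-0.028,"roll":0,"fingers":-1},{"tx":-0.018,"ty":0,"tz":-0.041,"roll":0,"fingers":-1},{"tx":-0.027,"ty":0,"tz":-0.054,"roll":0,"fingers":-1},{"tx":-0.036,"ty":0,"tz":-0.065,"roll":0,"fingers":-1},{"tx":-0.046,"ty":0,"tz":-0.076,"roll":0,"fingers":-1},{"tx":-0.058,"ty":0,"tz":-0.086,"roll":0,"fingers":-1},{"tx":-0.070,"ty":0,"tz":-0.095,"roll":0,"fingers":-1},{"tx":-0.082,"ty":0,"tz":-0.102,"roll":0,"fingers":-1},{"tx":-0.096,"ty":0,"tz":-0.109,"roll":0,"fingers":-1}]' 35
python3 -c "from h import *;so()"
```

```text
clock: 11.75
tool_pos: [509.4, 185.0, 214.2]
eef_rot: [0.223, 0.975, -0.001, -0.002]
force: [-3.8, -4.6, -7.5]
width: 17.1
grip_force: 35.0
t 11.75 tcp [509.4 185.  214.2] F [-3.8 -4.6 -7.5] w 17.108382262046444 g 34.98204052448273 toolx [-0.9    0.435  0.004] tooly [ 0.435  0.9   -0.004] toolz [-0.005 -0.002 -1.   ]
org [-71.3  -2.  214.2] angY 1.121 q7 0.73
```

```bash
python3 -m creep '[{"tx":-0.014,"ty":0.001,"tz":-0.006,"roll":0,"fingers":-1},{"tx":-0.028,"ty":0.001,"tz":-0.010,"roll":0,"fingers":-1},{"tx":-0.043,"ty":0.001,"tz":-0.013,"roll":0,"fingers":-1},{"tx":-0.058,"ty":0.001,"tz":-0.015,"roll":0,"fingers":-1},{"tx":-0.073,"ty":0.001,"tz":-0.015,"roll":0,"fingers":-1},{"tx":-0.088,"ty":0.001,"tz":-0.014,"roll":0,"fingers":-1},{"tx":-0.102,"ty":0.001,"tz":-0.012,"roll":0,"fingers":-1},{"tx":-0.117,"ty":0.001,"tz":-0.009,"roll":0,"fingers":-1},{"tx":-0.131,"ty":0.001,"tz":-0.004,"roll":0,"fingers":-1},{"tx":-0.136,"ty":0.001,"tz":-0.002,"roll":0,"fingers":-1}]' 35
python3 -m creep '[{"tx":0,"ty":0,"tz":0,"roll":0,"fingers":-1},{"tx":-0.003,"ty":0,"tz":0.001,"roll":0,"fingers":-1}]' 35
python3 -c "from h import *;so();print(np.arctan2(inorg(arm.sense()['tool_pos'])[2]+16-75,-inorg(arm.sense()['tool_pos'])[0])-.2087)"
```

```text
clock: 13.0
tool_pos: [636.9, 121.3, 219.5]
eef_rot: [0.225, 0.974, -0.003, 0.003]
force: [-3.2, -13.2, 9.9]
width: 15.0
grip_force: 35.0
clock: 13.25
tool_pos: [639.0, 120.2, 218.7]
eef_rot: [0.225, 0.974, -0.003, 0.003]
force: [-3.5, -11.2, 8.7]
width: 15.2
grip_force: 35.0
t 13.25 tcp [639.  120.2 218.7] F [ -3.5 -11.2   8.7] w 15.160494616757564 g 34.99761060811579 toolx [-0.899  0.438 -0.007] tooly [ 0.438  0.899 -0.004] toolz [ 0.004 -0.007 -1.   ]
org [ 73.6  -4.4 218.7] angY 1.117 q7 0.9
1.7938105147754837
```

```bash
python3 -m creep '[{"tx":0.004,"ty":0,"tz":0,"roll":0,"fingers":0},{"tx":0.004,"ty":0,"tz":0,"roll":0,"fingers":0},{"tx":0.004,"ty":0,"tz":-0.04,"roll":0,"fingers":0},{"tx":0.004,"ty":0,"tz":-0.08,"roll":0,"fingers":0},{"tx":-0.04,"ty":-0.06,"tz":-0.08,"roll":0,"fingers":0},{"tx":-0.07,"ty":-0.12,"tz":-0.08,"roll":0.045,"fingers":-1},{"tx":-0.1,"ty":-0.18,"tz":-0.08,"roll":0.045,"fingers":-1},{"tx":-0.12,"ty":-0.24,"tz":-0.08,"roll":0.045,"fingers":-1},{"tx":-0.12,"ty":-0.3,"tz":-0.08,"roll":0.045,"fingers":-1},{"tx":-0.12,"ty":-0.361,"tz":-0.08,"roll":0.045,"fingers":-1}]' 35
python3 -m creep '[{"tx":0,"ty":0,"tz":0,"roll":0,"fingers":-1},{"tx":0,"ty":0,"tz":0,"roll":0,"fingers":-1}]'
python3 - <<'E'
from h import *
so();c=cam("wrist","w6.png");d=cam("top","t2.png")
cv2.imwrite("pics/m6.png",np.hstack([cv2.resize(c["im"],(410,308)),d["im"][110:330,130:400][:, :]] if False else [cv2.resize(c["im"],(440,330)),cv2.resize(d["im"][130:330,130:350],(363,330))]))
E
```

```text
clock: 14.5
tool_pos: [596.5, -236.3, 296.6]
eef_rot: [0.244, 0.97, 0.001, 0.002]
force: [0.8, -0.1, 0.1]
width: 1.8
grip_force: 0.0
clock: 14.75
tool_pos: [596.6, -234.0, 296.3]
eef_rot: [0.244, 0.97, 0.001, 0.002]
force: [0.3, 0.7, -0.3]
width: 0.5
grip_force: 0.0
t 14.75 tcp [ 596.6 -234.   296.3] F [ 0.3  0.7 -0.3] w 0.5094032896761526 g 0.0 toolx [-0.881  0.474 -0.002] tooly [0.474 0.881 0.003] toolz [ 0.004  0.002 -1.   ]
org [ 188.7 -342.   296.3] angY 1.077 q7 1.45
```

View pics/m6.png

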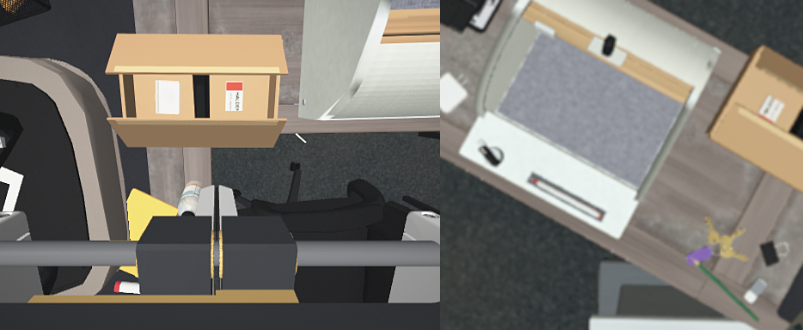

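The right half shows the cover rolled up, with its pull at the hood and the compartment open. The left half shows the carton: near hinge line from (117,35) to (285,37), near free edge at v≈69, far free edge at v≈119, far hinge at v≈147. Contents are the clips at (167,97), stapler at (202,96) and staples box at (234,96).

```bash
python3 - <<'E'
from h import *
c=load("w6.png"); P=lambda u,v,z: plane(c,u/.8594,v/.8594,z)
for n,u,v,z in [("nh R",117,35,60),("nh L",285,37,60),("fh R",127,147,60),("fh L",274,147,60),("near free mid",199,69,129),("far free mid",197,119,129),("clips",167,97,24),("stapler",202,96,52),("staples",234,96,18),("floor far",190,118,4),("gel",190,193,90)]:
  print(n,P(u,v,z).round(0))
nh=(P(117,35,60)+P(285,37,60))/2; fh=(P(127,147,60)+P(274,147,60))/2; print("centre",(nh+fh)/2,np.linalg.norm(nh-fh))
d=P(285,37,60)-P(117,35,60);print(np.linalg.norm(d),np.arctan2(d[1],d[0]))
t=load("t2.png")
for X in [(76,0,200),(58,0,239),(70,0,250)]: print(X,proj(t,O+frame(OA).T@np.array(X,float)).round(0), (proj(t,np.array([577,147,0])+frame(OA).T@np.array(X,float))).round(0))
E
```

```text
nh R [ 352. -293.   60.]
nh L [490. -43.  60.]
fh R [ 521. -386.   60.]
fh L [ 654. -139.   60.]
near free mid [ 476. -197.  129.]
far free mid [ 538. -236.  129.]
clips [ 474. -277.   24.]
stapler [ 507. -215.   52.]
staples [ 535. -160.   18.]
floor far [ 531. -260.    4.]
gel [ 650. -318.   90.]
centre [ 504.26382559 -214.99100317   60.        ] 191.39940172434186
285.9242663931498 1.0675949933398168
(76, 0, 200) [234. 150.] [238. 149.]
(58, 0, 239) [231. 153.] [234. 152.]
(70, 0, 250) [233. 148.] [236. 148.]
```

```bash
python3 - <<'E'
from h import *
t=load("t2.png")
n,l,S,C=cv2.connectedComponentsWithStats((t["im"][140:175,215:250].max(2)<70).astype(np.uint8))
for i in range(1,n):
  if S[i,4]>8: print(C[i]+[215,140],S[i])
for th in (1.5,1.55,1.6,1.65,1.7):
  a=th+.2087-np.arctan2(36,170)
  r=[];
  for rad in (146,170,192):
    # pull is block along radial dir at phi
    f=.2087+th; r.append(proj(t,np.array([577,147,0])+frame(OA).T@np.array([-rad*np.cos(f),0,75+rad*np.sin(f)])))
  print(th,np.round(r,1).tolist())
E
```

```text
[231.9122807  157.03508772] [14 12  7 11 57]
1.5 [[227.8, 166.4], [228.0, 164.1], [228.1, 161.9]]
1.55 [[229.1, 164.1], [229.5, 161.3], [229.9, 158.6]]
1.6 [[230.4, 161.7], [231.0, 158.5], [231.6, 155.5]]
1.65 [[231.7, 159.5], [232.5, 155.9], [233.3, 152.4]]
1.7 [[232.9, 157.3], [234.0, 153.3], [235.0, 149.4]]
```

Carton centre is (504.5, −215) at angle 1.07, and the sizes agree. The cover reads about 1.65, so I'll nudge the pull back with closed fingers to be sure it is at the stop.

```bash
python3 -m creep '[{"tx":0.03,"ty":0.055,"tz":0,"roll":0,"fingers":-1},{"tx":0.06,"ty":0.11,"tz":0,"roll":0,"fingers":-1},{"tx":0.09,"ty":0.165,"tz":0,"roll":-0.04,"fingers":-1},{"tx":0.12,"ty":0.22,"tz":0,"roll":-0.04,"fingers":-1},{"tx":0.15,"ty":0.275,"tz":0,"roll":-0.04,"fingers":-1},{"tx":0.19,"ty":0.33,"tz":0,"roll":-0.04,"fingers":-1},{"tx":0.194,"ty":0.33,"tz":0,"roll":-0.04,"fingers":-1},{"tx":0.194,"ty":0.33,"tz":0.03,"roll":-0.04,"fingers":-1},{"tx":0.194,"ty":0.33,"tz":0.062,"roll":-0.04,"fingers":-1},{"tx":0.194,"ty":0.33,"tz":0.062,"roll":-0.04,"fingers":-1}]'
python3 -c "from h import *;so()"
```

```text
clock: 16.1
tool_pos: [579.0, 146.9, 231.3]
eef_rot: [0.225, 0.974, -0.001, -0.002]
force: [0.3, -0.3, 0.0]
width: 0.2
grip_force: 0.0
t 16.1 tcp [579.  146.9 231.3] F [ 0.3 -0.3  0. ] w 0.2155094146389318 g 0.0 toolx [-0.899  0.439  0.004] tooly [ 0.439  0.899 -0.003] toolz [-0.005 -0.001 -1.   ]
org [  7.9  -6.3 231.3] angY 1.117 q7 0.83
```

```bash
python3 -m creep '[{"tx":-0.008,"ty":0.006,"tz":0,"roll":0,"fingers":-1},{"tx":-0.016,"ty":0.006,"tz":0,"roll":0,"fingers":-1},{"tx":-0.022,"ty":0.006,"tz":0,"roll":0,"fingers":-1},{"tx":-0.022,"ty":0.006,"tz":0,"roll":0,"fingers":-1}]'
python3 -m creep '[{"tx":-0.005,"ty":0,"tz":0,"roll":0,"fingers":-1},{"tx":-0.010,"ty":0,"tz":0,"roll":0,"fingers":-1},{"tx":-0.010,"ty":0,"tz":0,"roll":0,"fingers":-1}]'
python3 -m creep '[{"tx":-0.005,"ty":0,"tz":0,"roll":0,"fingers":-1},{"tx":-0.010,"ty":0,"tz":0,"roll":0,"fingers":-1},{"tx":-0.010,"ty":0,"tz":0,"roll":0,"fingers":-1}]'
python3 -c "from h import *;so()"
```

```text
clock: 16.6
tool_pos: [603.9, 141.8, 233.5]
eef_rot: [0.226, 0.974, 0.0, 0.0]
force: [-0.2, 0.2, -0.0]
width: 0.2
grip_force: 0.0
clock: 16.98
tool_pos: [612.5, 137.7, 233.1]
eef_rot: [0.226, 0.974, -0.0, 0.0]
force: [-0.2, -0.1, -0.2]
width: 0.2
grip_force: 0.0
clock: 17.35
tool_pos: [615.4, 136.7, 232.8]
eef_rot: [0.225, 0.974, 0.0, -0.006]
force: [-12.6, 3.7, 6.5]
width: 0.1
grip_force: 6.9
t 17.35 tcp [615.4 136.7 232.8] F [-12.6   3.7   6.5] w 0.08997626167874152 g 6.905037760734558 toolx [-0.899  0.438  0.012] tooly [ 0.438  0.899 -0.002] toolz [-0.012  0.003 -1.   ]
org [4.510e+01 2.000e-01 2.328e+02] angY 1.118 q7 0.87
```

The push met 13 N and stopped, so the cover is at its stop. Now the flaps.

```bash
python3 -m creep '[{"tx":0.015,"ty":0,"tz":-0.03,"roll":0,"fingers":-1},{"tx":0.005,"ty":-0.02,"tz":-0.067,"roll":0,"fingers":-1},{"tx":0,"ty":-0.08,"tz":-0.067,"roll":0,"fingers":-1},{"tx":-0.01,"ty":-0.14,"tz":-0.067,"roll":0.048,"fingers":-1},{"tx":-0.02,"ty":-0.2,"tz":-0.067,"roll":0.048,"fingers":-1},{"tx":-0.03,"ty":-0.26,"tz":-0.067,"roll":0.048,"fingers":-1},{"tx":-0.04,"ty":-0.32,"tz":-0.067,"roll":0.048,"fingers":-1},{"tx":-0.055,"ty":-0.365,"tz":-0.067,"roll":0.048,"fingers":-1},{"tx":-0.055,"ty":-0.365,"tz":-0.067,"roll":0.048,"fingers":-1},{"tx":-0.055,"ty":-0.365,"tz":-0.067,"roll":0.048,"fingers":-1}]'
cat >> h.py <<'E'
C=np.array([504.5,-215,0]); CA=1.07  # carton centre, angle of its x axis
CR=np.array([[np.cos(CA),np.sin(CA),0],[-np.sin(CA),np.cos(CA),0],[0,0,1]])
def sc():
    so(); print("carton",(CR@(np.array(arm.sense()["tool_pos"])-C)).round(1))
E
python3 -c "from h import *;sc()"
```

```text
clock: 18.6
tool_pos: [510.4, -217.5, 300.1]
eef_rot: [0.249, 0.969, 0.0, 0.0]
force: [-0.2, -0.6, -0.6]
width: 0.5
grip_force: 0.0
t 18.6 tcp [ 510.4 -217.5  300.1] F [-0.2 -0.6 -0.6] w 0.48758702285963806 g 0.0 toolx [-0.876  0.482  0.   ] tooly [0.482 0.876 0.001] toolz [ 0.     0.001 -1.   ]
org [ 103.8 -364.4  300.1] angY 1.068 q7 1.47
carton [  0.7  -6.4 300.1]
```

```bash
python3 -m creep '[{"tx":0.003,"ty":0,"tz":0.06,"roll":0,"fingers":-1},{"tx":0.003,"ty":0,"tz":0.12,"roll":0,"fingers":-1},{"tx":0.003,"ty":0,"tz":0.165,"roll":0,"fingers":-1},{"tx":0.003,"ty":0,"tz":0.203,"roll":0,"fingers":-1},{"tx":0.003,"ty":0,"tz":0.203,"roll":0,"fingers":-1}]'
python3 -m creep '[{"tx":0.02,"ty":0,"tz":0,"roll":0,"fingers":-1},{"tx":0.04,"ty":0,"tz":0,"roll":0,"fingers":-1},{"tx":0.06,"ty":0,"tz":0,"roll":0,"fingers":-1},{"tx":0.08,"ty":0,"tz":0,"roll":0,"fingers":-1},{"tx":0.09,"ty":0,"tz":0,"roll":0,"fingers":-1},{"tx":0.1,"ty":0,"tz":0,"roll":0,"fingers":-1},{"tx":0.107,"ty":0,"tz":0,"roll":0,"fingers":-1},{"tx":0.112,"ty":0,"tz":0,"roll":0,"fingers":-1},{"tx":0.112,"ty":0,"tz":0,"roll":0,"fingers":-1}]'
python3 -c "from h import *;sc()"
```

```text
clock: 19.23
tool_pos: [506.0, -213.9, 94.9]
eef_rot: [0.248, 0.969, 0.001, -0.003]
force: [0.7, 0.1, 1.4]
width: 0.5
grip_force: 0.0
clock: 20.35
tool_pos: [408.9, -162.7, 97.1]
eef_rot: [0.249, 0.968, 0.0, -0.0]
force: [0.3, -0.1, -0.4]
width: 0.3
grip_force: 0.0
t 20.35 tcp [ 408.9 -162.7   97.1] F [ 0.3 -0.1 -0.4] w 0.2507972836542211 g 0.0 toolx [-0.876  0.482  0.001] tooly [ 0.482  0.876 -0.   ] toolz [-0.001  0.    -1.   ]
org [ -11.4 -359.    97.1] angY 1.067 q7 1.47
carton [ -0.  109.   97.1]
```

```bash
python3 -m creep '[{"tx":0.006,"ty":0,"tz":0,"roll":0,"fingers":-1},{"tx":0.01,"ty":0,"tz":0,"roll":0,"fingers":-1},{"tx":0.01,"ty":0,"tz":0,"roll":0,"fingers":-1}]'
python3 -m creep '[{"tx":-0.05,"ty":0,"tz":0,"roll":0,"fingers":-1},{"tx":-0.1,"ty":0,"tz":0,"roll":0,"fingers":-1},{"tx":-0.14,"ty":0,"tz":0,"roll":0,"fingers":-1},{"tx":-0.16,"ty":0,"tz":0,"roll":0,"fingers":-1},{"tx":-0.18,"ty":0,"tz":0,"roll":0,"fingers":-1},{"tx":-0.195,"ty":0,"tz":0,"roll":0,"fingers":-1},{"tx":-0.21,"ty":0,"tz":0,"roll":0,"fingers":-1},{"tx":-0.22,"ty":0,"tz":0,"roll":0,"fingers":-1},{"tx":-0.226,"ty":0,"tz":0,"roll":0,"fingers":-1},{"tx":-0.23,"ty":0,"tz":0,"roll":0,"fingers":-1}]'
python3 -c "from h import *;sc()"
```

```text
clock: 20.72
tool_pos: [400.0, -157.7, 97.1]
eef_rot: [0.249, 0.969, 0.0, -0.0]
force: [-0.6, 0.0, 0.3]
width: 0.7
grip_force: 0.0
clock: 21.98
tool_pos: [601.9, -268.9, 97.1]
eef_rot: [0.249, 0.968, 0.0, -0.0]
force: [0.2, -0.1, 0.0]
width: 0.7
grip_force: 0.1
t 21.975 tcp [ 601.9 -268.9   97.1] F [ 0.2 -0.1  0. ] w 0.6910771502748154 g 0.13390781550697284 toolx [-0.876  0.482  0.   ] tooly [ 0.482  0.876 -0.   ] toolz [-0.  0. -1.]
org [ 208.6 -371.2   97.1] angY 1.067 q7 1.51
carton [  -0.5 -111.4   97.1]
```

```bash
python3 -m creep '[{"tx":0.03,"ty":0,"tz":-0.02,"roll":0,"fingers":-1},{"tx":0.05,"ty":0,"tz":-0.08,"roll":0,"fingers":-1},{"tx":0.05,"ty":0,"tz":-0.14,"roll":0,"fingers":-1},{"tx":0.03,"ty":0,"tz":-0.18,"roll":0,"fingers":0.5},{"tx":0.03,"ty":0,"tz":-0.18,"roll":0,"fingers":0.5},{"tx":0.03,"ty":0,"tz":-0.18,"roll":0,"fingers":0.5}]'
python3 - <<'E'
from h import *
sc();c=cam("wrist","w7.png",1.55)
E
```

```text
clock: 22.72
tool_pos: [574.8, -253.9, 276.2]
eef_rot: [0.249, 0.969, 0.0, -0.001]
force: [-0.6, 0.3, -0.9]
width: 26.9
grip_force: 0.0
t 22.725 tcp [ 574.8 -253.9  276.2] F [-0.6  0.3 -0.9] w 26.88129543785968 g 0.0 toolx [-0.876  0.482  0.002] tooly [ 0.482  0.876 -0.   ] toolz [-0.002  0.001 -1.   ]
org [ 177.7 -369.4  276.2] angY 1.068 q7 1.49
carton [ -0.4 -80.4 276.2]
```

View pics/w7.png

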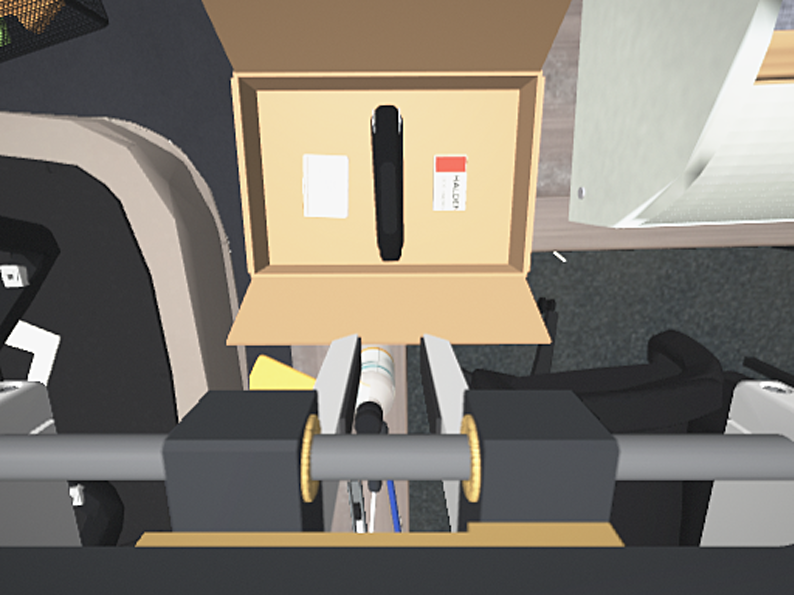

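The picture shows both flaps folded well back and the bottle upright behind. Clips are at (326,186), stapler at (388,184), staples box at (450,183).

```bash
python3 - <<'E'
from h import *
c=load("w7.png"); P=lambda u,v,z: plane(c,u/1.55,v/1.55,z)
for n,u,v,z in [("clips",326,186,24),("clipsL",304,186,24),("clipsR",348,186,24),("stapler",388,184,52),("st top",388,107,52),("st bot",388,260,50),("staples",450,183,18),("sL",434,183,18),("sR",466.5,183,18),("rim nL",543,73,60),("rim nR",233,73,60),("rim fL",530,275,60),("rim fR",248,275,60)]:
  p=P(u,v,z);print(n,p.round(0),(CR@(p-C)).round(1))
E
```

```text
clips [ 475. -276.   24.] [-67.3  -3.4  24. ]
clipsL [ 464. -296.   24.] [-90.4  -3.4  24. ]
clipsR [ 486. -256.   24.] [-44.3  -3.5  24. ]
stapler [ 505. -218.   52.] [-2.3 -2.  52. ]
st top [ 444. -184.   52.] [-2. 68. 52.]
st bot [ 571. -254.   50.] [ -2.5 -77.6  50. ]
staples [ 535. -160.   18.] [63.3 -0.6 18. ]
sL [ 527. -175.   18.] [46.3 -0.5 18. ]
sR [ 544. -144.   18.] [80.8 -0.6 18. ]
rim nL [488. -48.  60.] [138.6  94.8  60. ]
rim nR [ 352. -294.   60.] [-142.4   95.3   60. ]
rim fL [ 653. -135.   60.] [141.7 -91.7  60. ]
rim fR [ 515. -386.   60.] [-144.8  -91.    60. ]
```

```bash
python3 -m creep '[{"tx":0.04,"ty":0.03,"tz":0,"roll":0,"fingers":0.28},{"tx":0.079,"ty":0.064,"tz":0.03,"roll":0,"fingers":0.28},{"tx":0.079,"ty":0.064,"tz":0.09,"roll":0,"fingers":0.28},{"tx":0.079,"ty":0.064,"tz":0.15,"roll":0,"fingers":0.28},{"tx":0.079,"ty":0.064,"tz":0.21,"roll":0,"fingers":0.28},{"tx":0.079,"ty":0.064,"tz":0.25,"roll":0,"fingers":0.28},{"tx":0.079,"ty":0.064,"tz":0.268,"roll":0,"fingers":0.28},{"tx":0.079,"ty":0.064,"tz":0.268,"roll":0,"fingers":0.28},{"tx":0.079,"ty":0.064,"tz":0.268,"roll":0,"fingers":-1},{"tx":0.079,"ty":0.064,"tz":0.268,"roll":0,"fingers":-1}]' 20
python3 -m creep '[{"tx":0,"ty":0,"tz":0,"roll":0,"fingers":-1},{"tx":0,"ty":0,"tz":0,"roll":0,"fingers":-1},{"tx":0,"ty":0,"tz":0,"roll":0,"fingers":-1}]' 20
python3 -c "from h import *;sc()"
```

```text
clock: 24.02
tool_pos: [538.6, -160.6, 10.7]
eef_rot: [0.249, 0.968, 0.0, 0.001]
force: [-0.5, -0.4, 0.2]
width: 43.8
grip_force: 0.0
clock: 24.4
tool_pos: [537.5, -160.3, 9.4]
eef_rot: [0.249, 0.968, 0.0, 0.0]
force: [-0.6, -0.2, -0.4]
width: 13.6
grip_force: 0.0
t 24.4 tcp [ 537.5 -160.3    9.4] F [-0.6 -0.2 -0.4] w 13.630636372301304 g 0.0 toolx [-0.876  0.482 -0.   ] tooly [0.482 0.876 0.   ] toolz [ 0. -0. -1.]
org [ 103.5 -301.2    9.4] angY 1.067 q7 1.39
carton [63.8 -2.7  9.4]
```

The width is 13.6 mm, so the box is not between the fingers. I'll look.

```bash
python3 - <<'E'
from h import *
sc();c=cam("wrist","w8.png",1.2)
E
```

```text
t 24.4 tcp [ 537.5 -160.3    9.4] F [-0.6 -0.2 -0.4] w 13.630636372301304 g 0.0 toolx [-0.876  0.482 -0.   ] tooly [0.482 0.876 0.   ] toolz [ 0. -0. -1.]
org [ 103.5 -301.2    9.4] angY 1.067 q7 1.39
carton [63.8 -2.7  9.4]
```

View pics/w8.png

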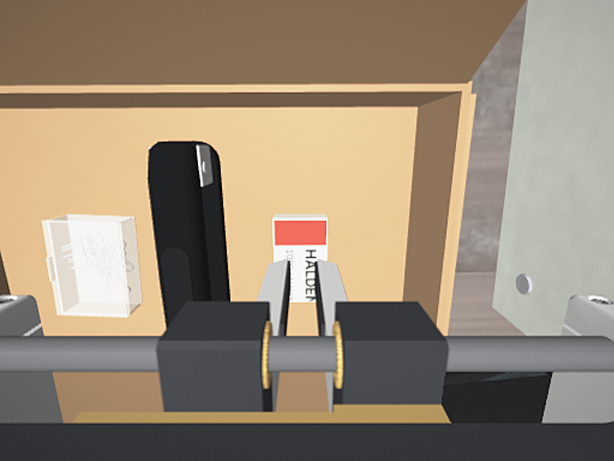

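```bash
python3 - <<'E'
from h import *
c=load("w8.png")
print(c["K"].round(0).tolist(), c["R"].round(3).tolist())
for n,X in [("box far-top",(46,28,18)),("",(80,28,18)),("near",(46,-28,18)),("rim corner",(140,95,60)),("floor corner",(136,91,4)),("st top",(-2,77,52)),("tcp",(63.8,-2.7,9.4)),("tcp+15",(63.8,-2.7,24)),("tcp+30",(63.8,-2.7,40))]:
  print(n,X,(proj(c,C+CR.T@np.array(X,float))*1.2).round(0))
s=arm.sense();print(s["joint_positions"])
p=arm.camera("wrist");print(np.round(p["hand_eye"],3).tolist())
E
```

```text
[[271.0, 0.0, 252.0], [0.0, 271.0, 192.0], [0.0, 0.0, 1.0]] [[0.482, 0.876, 0.0], [0.849, -0.467, 0.249], [0.218, -0.12, -0.969]]
box far-top (46, 28, 18) [273. 217.]
 (80, 28, 18) [328. 217.]
near (46, -28, 18) [275. 301.]
rim corner (140, 95, 60) [477.  86.]
floor corner (136, 91, 4) [421. 110.]
st top (-2, 77, 52) [163. 131.]
tcp (63.8, -2.7, 9.4) [302. 260.]
tcp+15 (63.8, -2.7, 24) [302. 268.]
tcp+30 (63.8, -2.7, 40) [302. 278.]
[ 0.20316578  0.7504002   0.05685875  1.90516135 -0.08281196  0.48817177
  1.38546494]
[[0.0, -0.969, -0.248, 72.204], [1.0, 0.0, 0.0, -0.139], [-0.0, -0.248, 0.969, -203.364], [0.0, 0.0, 0.0, 1.0]]
```

The projections match the picture (box edge predicted at v=217, seen at 215), yet the closed tips sit above an 18 mm box. The real tips must be higher than the reading, so I'll reopen and feel downward in small steps.

```bash
python3 -m creep '[{"tx":0.003,"ty":0,"tz":-0.02,"roll":0,"fingers":0.1},{"tx":0.003,"ty":0,"tz":-0.02,"roll":0,"fingers":0.2},{"tx":0.003,"ty":0,"tz":-0.02,"roll":0,"fingers":0.2},{"tx":0.003,"ty":0,"tz":-0.02,"roll":0,"fingers":0.2},{"tx":0.003,"ty":0,"tz":0,"roll":0,"fingers":0.2},{"tx":0.003,"ty":0,"tz":0.005,"roll":0,"fingers":0.2},{"tx":0.003,"ty":0,"tz":0.005,"roll":0,"fingers":0.2}]' 20
python3 -m creep '[{"tx":0,"ty":0,"tz":0.003,"roll":0,"fingers":0.2},{"tx":0,"ty":0,"tz":0.003,"roll":0,"fingers":0.2}]' 20
python3 -c "from h import *;sc()"
```

```text
clock: 25.38
tool_pos: [534.3, -158.8, 3.8]
eef_rot: [0.249, 0.968, -0.0, -0.001]
force: [0.3, -0.1, 0.1]
width: 56.3
grip_force: 0.0
clock: 25.62
tool_pos: [534.8, -158.9, 1.3]
eef_rot: [0.249, 0.969, 0.0, 0.0]
force: [0.2, 0.9, 0.1]
width: 56.4
grip_force: 0.0
t 25.625 tcp [ 534.8 -158.9    1.3] F [0.2 0.9 0.1] w 56.436341869192766 g 0.0 toolx [-0.876  0.482 -0.   ] tooly [0.482 0.876 0.   ] toolz [ 0. -0. -1.]
org [ 100.5 -301.     1.3] angY 1.067 q7 1.39
carton [63.8  0.3  1.3]
```

```bash
for i in 1 2; do python3 -m creep '[{"tx":0,"ty":0,"tz":0.003,"roll":0,"fingers":0.2},{"tx":0,"ty":0,"tz":0.003,"roll":0,"fingers":0.2}]' 20 | egrep "pos|force: \["; done
```

```text
tool_pos: [534.6, -158.8, -2.0]
force: [0.2, 0.2, -0.2]
tool_pos: [534.5, -158.7, -5.1]
force: [0.6, -0.0, -0.4]
```

```bash
python3 -m creep '[{"tx":0,"ty":0,"tz":0.003,"roll":0,"fingers":0.2},{"tx":0,"ty":0,"tz":0.003,"roll":0,"fingers":0.2}]' 20 | egrep "pos|force: \["
python3 -m creep '[{"tx":0,"ty":0,"tz":0.003,"roll":0,"fingers":0.2},{"tx":0,"ty":0,"tz":0.003,"roll":0,"fingers":0.2}]' 20 | egrep "pos|force: \["
python3 -m creep '[{"tx":0,"ty":0,"tz":0,"roll":0,"fingers":-1},{"tx":0,"ty":0,"tz":0,"roll":0,"fingers":-1},{"tx":0,"ty":0,"tz":0,"roll":0,"fingers":-1},{"tx":0,"ty":0,"tz":0,"roll":0,"fingers":-1}]' 20
```

```text
tool_pos: [534.5, -158.8, -8.1]
force: [0.3, -0.9, 0.6]
tool_pos: [534.5, -158.7, -11.1]
force: [-0.3, -0.1, -0.1]
clock: 27.12
tool_pos: [534.8, -158.9, -10.8]
eef_rot: [0.249, 0.969, -0.0, 0.0]
force: [-0.1, -0.1, 0.4]
width: 33.5
grip_force: 20.0
```

The box is now held at 33.5 mm. The tips sit about 17 mm above the reading, so I'll add that to all heights. Carry it over.

```bash
python3 -m creep '[{"tx":0,"ty":0,"tz":-0.03,"roll":0,"fingers":-1},{"tx":0,"ty":0,"tz":-0.085,"roll":0,"fingers":-1},{"tx":0,"ty":0,"tz":-0.14,"roll":0,"fingers":-1},{"tx":0,"ty":0,"tz":-0.2,"roll":0,"fingers":-1},{"tx":0.01,"ty":0.02,"tz":-0.256,"roll":0,"fingers":-1},{"tx":0.04,"ty":0.07,"tz":-0.256,"roll":0,"fingers":-1},{"tx":0.067,"ty":0.115,"tz":-0.256,"roll":-0.056,"fingers":-1},{"tx":0.094,"ty":0.162,"tz":-0.256,"roll":-0.056,"fingers":-1},{"tx":0.122,"ty":0.21,"tz":-0.256,"roll":-0.056,"fingers":-1},{"tx":0.142,"ty":0.243,"tz":-0.256,"roll":-0.056,"fingers":-1}]' 30
python3 -m creep '[{"tx":0,"ty":0,"tz":0,"roll":0,"fingers":-1},{"tx":0,"ty":0,"tz":0,"roll":0,"fingers":-1}]'
python3 -c "from h import *;so()"
```

```text
clock: 28.38
tool_pos: [526.8, 125.5, 245.1]
eef_rot: [0.221, 0.975, 0.0, -0.0]
force: [0.7, 0.1, -0.1]
width: 33.2
grip_force: 30.0
clock: 28.62
tool_pos: [527.4, 121.4, 245.0]
eef_rot: [0.222, 0.975, -0.001, -0.0]
force: [-0.6, -0.1, -0.3]
width: 33.3
grip_force: 30.0
t 28.625 tcp [527.4 121.4 245. ] F [-0.6 -0.1 -0.3] w 33.293604091509685 g 29.999619126319885 toolx [-0.901  0.433 -0.   ] tooly [ 0.433  0.901 -0.001] toolz [-0.    -0.001 -1.   ]
org [-27.5 -51.6 245. ] angY 1.123 q7 0.86
```

```bash
python3 -m creep '[{"tx":0,"ty":0.001,"tz":0.06,"roll":0,"fingers":-1},{"tx":0,"ty":0.001,"tz":0.12,"roll":0,"fingers":-1},{"tx":0,"ty":0.001,"tz":0.18,"roll":0,"fingers":-1},{"tx":0,"ty":0.001,"tz":0.22,"roll":0,"fingers":-1},{"tx":0,"ty":0.001,"tz":0.24,"roll":0,"fingers":-1},{"tx":0,"ty":0.001,"tz":0.247,"roll":0,"fingers":-1},{"tx":0,"ty":0.001,"tz":0.247,"roll":0,"fingers":-1}]' 30
python3 -m creep '[{"tx":0,"ty":0,"tz":0,"roll":0,"fingers":0.1},{"tx":0,"ty":0,"tz":0,"roll":0,"fingers":0.1},{"tx":0,"ty":0,"tz":0,"roll":0,"fingers":0.1},{"tx":0,"ty":0,"tz":-0.03,"roll":0,"fingers":0.1},{"tx":0,"ty":0,"tz":-0.09,"roll":0,"fingers":0.1},{"tx":0,"ty":0,"tz":-0.15,"roll":0,"fingers":0.1},{"tx":0,"ty":0,"tz":-0.21,"roll":0,"fingers":0.1},{"tx":0,"ty":0,"tz":-0.26,"roll":0,"fingers":0.3},{"tx":0,"ty":0,"tz":-0.26,"roll":0,"fingers":0.3}]' 30
python3 - <<'E'
from h import *
so();c=cam("wrist","w9.png")
for X in [(-28,-50,24),(-56,-67,24),(0,-33,24),(-200,100,138)]: print(X,proj(c,O+frame(OA).T@np.array(X,float)).round(0))
hsv=cv2.cvtColor(c["im"],cv2.COLOR_BGR2HSV); m=cv2.inRange(hsv,(0,120,120),(8,255,255))
n,l,S,Ce=cv2.connectedComponentsWithStats(m)
for i in range(1,n):
  if S[i,4]>15: print(Ce[i].round(0),S[i],inorg(plane(c,*Ce[i],24)).round(0))
E
```

```text
clock: 29.5
tool_pos: [528.4, 122.3, -1.6]
eef_rot: [0.223, 0.975, -0.0, 0.0]
force: [1.1, 0.5, -1.4]
width: 33.5
grip_force: 30.0
clock: 30.62
tool_pos: [530.6, 124.1, 262.6]
eef_rot: [0.222, 0.975, 0.002, 0.004]
force: [0.1, 0.6, -0.2]
width: 61.2
grip_force: 0.0
t 30.625 tcp [530.6 124.1 262.6] F [ 0.1  0.6 -0.2] w 61.19628437872569 g 0.0 toolx [-0.902  0.433 -0.007] tooly [0.432 0.902 0.006] toolz [ 0.009  0.003 -1.   ]
org [-25.8 -47.8 262.6] angY 1.124 q7 0.86
(-28, -50, 24) [249. 166.]
(-56, -67, 24) [239. 148.]
(0, -33, 24) [260. 182.]
(-200, 100, 138) [388.  24.]
[301.  36.] [298  34   7   5  21] [-219.   25.   24.]
[249. 155.] [240 151  19   9 171] [-45. -51.  24.]
```

```bash
python3 -m creep '[{"tx":-0.018,"ty":-0.055,"tz":0,"roll":0,"fingers":0.22},{"tx":-0.036,"ty":-0.11,"tz":0,"roll":0,"fingers":0.22},{"tx":-0.054,"ty":-0.165,"tz":0,"roll":0,"fingers":0.22},{"tx":-0.072,"ty":-0.22,"tz":0,"roll":0.056,"fingers":0.22},{"tx":-0.09,"ty":-0.275,"tz":0,"roll":0.056,"fingers":0.22},{"tx":-0.107,"ty":-0.33,"tz":0.0,"roll":0.056,"fingers":0.22},{"tx":-0.123,"ty":-0.384,"tz":0.02,"roll":0.056,"fingers":0.22},{"tx":-0.123,"ty":-0.384,"tz":0.07,"roll":0.056,"fingers":0.22},{"tx":-0.123,"ty":-0.384,"tz":0.12,"roll":0.056,"fingers":0.22},{"tx":-0.123,"ty":-0.384,"tz":0.15,"roll":0.056,"fingers":0.22}]' 20
python3 -c "from h import *;sc()"
```

```text
clock: 31.92
tool_pos: [469.8, -274.6, 104.1]
eef_rot: [0.249, 0.968, 0.001, -0.003]
force: [0.3, 0.5, 0.1]
width: 57.1
grip_force: 0.0
t 31.925 tcp [ 469.8 -274.6  104.1] F [0.3 0.5 0.1] w 57.13913346008013 g 0.0 toolx [-0.876  0.483  0.007] tooly [ 0.483  0.876 -0.   ] toolz [-0.006  0.003 -1.   ]
org [  92.  -433.5  104.1] angY 1.067 q7 1.65
carton [-68.9   1.8 104.1]
```

```bash
python3 -m creep '[{"tx":-0.004,"ty":0.001,"tz":0.04,"roll":0,"fingers":0.22},{"tx":-0.004,"ty":0.001,"tz":0.08,"roll":0,"fingers":0.22},{"tx":-0.004,"ty":0.001,"tz":0.11,"roll":0,"fingers":0.22},{"tx":-0.004,"ty":0.001,"tz":0.121,"roll":0,"fingers":0.22},{"tx":-0.004,"ty":0.001,"tz":0.121,"roll":0,"fingers":0.22}]' 20
python3 -m creep '[{"tx":0,"ty":0,"tz":0.001,"roll":0,"fingers":-1},{"tx":0,"ty":0,"tz":0.001,"roll":0,"fingers":-1},{"tx":0,"ty":0,"tz":0.001,"roll":0,"fingers":-1},{"tx":0,"ty":0,"tz":0.001,"roll":0,"fingers":-1}]' 20
python3 -c "from h import *;sc()"
```

```text
clock: 32.55
tool_pos: [475.7, -276.5, -13.8]
eef_rot: [0.249, 0.968, 0.0, -0.001]
force: [-0.1, -0.3, 0.4]
width: 57.3
grip_force: 0.0
clock: 33.05
tool_pos: [477.5, -277.4, -13.0]
eef_rot: [0.249, 0.968, -0.0, 0.001]
force: [0.4, -0.0, 6.5]
width: 45.6
grip_force: 19.9
t 33.05 tcp [ 477.5 -277.4  -13. ] F [ 0.4 -0.   6.5] w 45.612945198166315 g 19.90467220544815 toolx [-0.876  0.482 -0.002] tooly [0.482 0.876 0.   ] toolz [ 0.002 -0.001 -1.   ]
org [ 100.1 -432.7  -13. ] angY 1.067 q7 1.68
carton [-67.7  -6.3 -13. ]
```

```bash
python3 -m creep '[{"tx":0,"ty":0,"tz":-0.03,"roll":0,"fingers":-1},{"tx":0,"ty":0,"tz":-0.085,"roll":0,"fingers":-1},{"tx":0,"ty":0,"tz":-0.14,"roll":0,"fingers":-1},{"tx":0,"ty":0,"tz":-0.2,"roll":0,"fingers":-1},{"tx":0.01,"ty":0.02,"tz":-0.256,"roll":0,"fingers":-1},{"tx":0.04,"ty":0.07,"tz":-0.256,"roll":0,"fingers":-1},{"tx":0.067,"ty":0.115,"tz":-0.256,"roll":-0.056,"fingers":-1},{"tx":0.094,"ty":0.162,"tz":-0.256,"roll":-0.056,"fingers":-1},{"tx":0.122,"ty":0.21,"tz":-0.256,"roll":-0.056,"fingers":-1},{"tx":0.15,"ty":0.258,"tz":-0.256,"roll":-0.056,"fingers":-1}]' 30
python3 -m creep '[{"tx":0.031,"ty":0.047,"tz":0,"roll":0,"fingers":-1},{"tx":0.06,"ty":0.09,"tz":0,"roll":0,"fingers":-1},{"tx":0.072,"ty":0.109,"tz":0,"roll":0,"fingers":-1},{"tx":0.072,"ty":0.109,"tz":0,"roll":0,"fingers":-1},{"tx":0.072,"ty":0.109,"tz":0,"roll":0,"fingers":-1}]'
python3 -c "from h import *;so()"
```

```text
clock: 34.3
tool_pos: [469.3, 23.0, 242.3]
eef_rot: [0.222, 0.975, 0.0, 0.0]
force: [0.3, 0.3, -0.6]
width: 45.1
grip_force: 29.9
clock: 34.92
tool_pos: [452.1, 149.1, 242.1]
eef_rot: [0.223, 0.975, -0.001, 0.0]
force: [-0.4, -0.1, 0.6]
width: 44.4
grip_force: 29.9
t 34.925 tcp [452.1 149.1 242.1] F [-0.4 -0.1  0.6] w 44.43453447474721 g 29.88916665315628 toolx [-0.901  0.434 -0.   ] tooly [ 0.434  0.901 -0.001] toolz [-0.    -0.001 -1.   ]
org [-107.5  -59.2  242.1] angY 1.122 q7 0.75
```

```bash
python3 -m creep '[{"tx":-0.0125,"ty":0.009,"tz":0.03,"roll":0,"fingers":-1},{"tx":-0.0125,"ty":0.009,"tz":0.09,"roll":0,"fingers":-1},{"tx":-0.0125,"ty":0.009,"tz":0.15,"roll":0,"fingers":-1},{"tx":-0.0125,"ty":0.009,"tz":0.2,"roll":0,"fingers":-1},{"tx":-0.0125,"ty":0.009,"tz":0.23,"roll":0,"fingers":-1},{"tx":-0.0125,"ty":0.009,"tz":0.247,"roll":0,"fingers":-1},{"tx":-0.0125,"ty":0.009,"tz":0.247,"roll":0,"fingers":-1}]' 20
python3 -m creep '[{"tx":0,"ty":0,"tz":0,"roll":0,"fingers":0.22},{"tx":0,"ty":0,"tz":0,"roll":0,"fingers":0.22},{"tx":0,"ty":0,"tz":0,"roll":0,"fingers":0.22},{"tx":0,"ty":0,"tz":-0.03,"roll":0,"fingers":0.22},{"tx":0,"ty":0,"tz":-0.09,"roll":0,"fingers":0.22},{"tx":0,"ty":0,"tz":-0.15,"roll":0,"fingers":0.22},{"tx":0,"ty":0,"tz":-0.21,"roll":0,"fingers":0.22},{"tx":-0.06,"ty":0,"tz":-0.26,"roll":0,"fingers":0.3},{"tx":-0.06,"ty":0,"tz":-0.26,"roll":0,"fingers":0.3}]' 30
python3 - <<'E'
from h import *
so();c=cam("wrist","w10.png")
for X in [(-95,-50,30),(-126,-73,30),(-64,-27,30),(-28,-50,24)]: print(X,proj(c,O+frame(OA).T@np.array(X,float)).round(0))
cv2.imwrite("pics/w10c.png",cv2.resize(c["im"][:260],None,fx=1.5,fy=1.5))
E
```

```text
clock: 35.8
tool_pos: [467.0, 151.3, -5.7]
eef_rot: [0.223, 0.975, -0.001, -0.001]
force: [0.0, 0.0, -0.0]
width: 44.9
grip_force: 20.0
clock: 36.92
tool_pos: [525.1, 126.1, 259.0]
eef_rot: [0.223, 0.975, 0.001, 0.004]
force: [0.2, 0.8, -0.1]
width: 60.9
grip_force: 0.0
t 36.925 tcp [525.1 126.1 259. ] F [ 0.2  0.8 -0.1] w 60.85897669365099 g 0.0 toolx [-0.9    0.435 -0.007] tooly [0.435 0.901 0.004] toolz [ 0.008  0.001 -1.   ]
org [-31.7 -48.4 259. ] angY 1.121 q7 0.85
(-95, -50, 30) [250. 128.]
(-126, -73, 30) [235. 107.]
(-64, -27, 30) [265. 148.]
(-28, -50, 24) [250. 170.]
```

View pics/w10c.png

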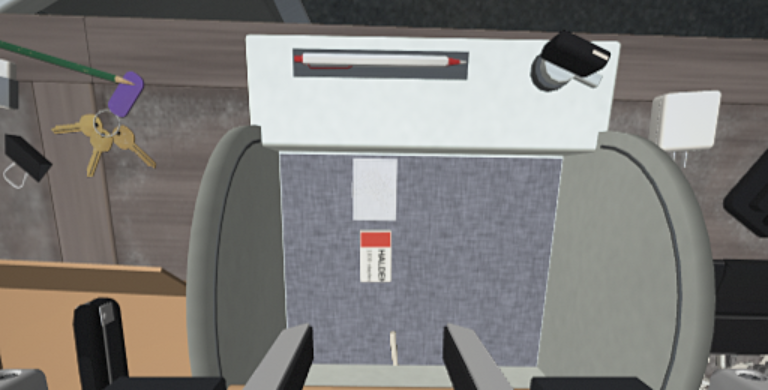

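Clips (375,190) and staples box (376,257) lie in the compartment. The charger is at (685,120), outside to the left, and I'll measure it by mask.

```bash
python3 - <<'E'
from h import *
c=load("w10.png"); im=c["im"]; u0,v0=424,52
m=(im[v0:112,u0:490].min(2)>190).astype(np.uint8)
n,l,S,Ce=cv2.connectedComponentsWithStats(m); i=1+np.argmax(S[1:,4]); print(S[i],Ce[i]+[u0,v0])
cnt,_=cv2.findContours((l==i).astype(np.uint8),cv2.RETR_EXTERNAL,cv2.CHAIN_APPROX_NONE)
pts=np.array([plane(c,p[0][0]+u0,p[0][1]+v0,27)[:2] for p in max(cnt,key=len)],np.float32)
print(cv2.minAreaRect(pts)); b=cv2.boxPoints(cv2.minAreaRect(pts)); print(b.round(0),b.mean(0), inorg([*b.mean(0),27]))
for r in im[v0:112:5,u0:490:5].min(2): print(*r)
E
```

```text
[  16    9   40   39 1329] [459.4800602   79.51843491]
((541.4273071289062, 465.3695068359375), (54.17362976074219, 52.00495910644531), 67.91136169433594)
[[507. 450.]
 [555. 430.]
 [576. 481.]
 [528. 500.]] [541.4273 465.3695] [-163.85284674  264.50361799   27.        ]
100 102 102 102 101 101 102 101 97 97 98 98 97 93
102 101 102 101 100 101 100 101 101 100 101 101 101 102
108 109 107 105 137 203 231 230 226 220 220 233 95 93
68 72 58 139 220 220 220 219 219 218 218 226 92 93
100 94 113 138 223 220 220 219 219 219 218 130 89 88
117 107 132 160 221 221 220 220 220 219 219 103 101 90
116 112 133 136 222 221 220 221 220 219 220 105 105 100
108 101 132 135 222 222 221 221 220 220 219 114 106 104
137 99 133 150 222 222 222 222 221 220 224 98 87 86
140 145 115 154 223 223 223 220 210 200 179 101 95 92
141 142 142 118 90 201 117 107 103 98 105 99 100 98
69 144 142 142 115 122 112 103 100 99 106 99 95 96
```

```bash
python3 -m creep '[{"tx":0.02,"ty":0.05,"tz":0,"roll":0,"fingers":1},{"tx":0.045,"ty":0.105,"tz":0,"roll":0,"fingers":1},{"tx":0.067,"ty":0.16,"tz":0,"roll":0,"fingers":1},{"tx":0.09,"ty":0.21,"tz":0,"roll":-0.064,"fingers":1},{"tx":0.112,"ty":0.262,"tz":0,"roll":-0.064,"fingers":0.8},{"tx":0.133,"ty":0.312,"tz":0.02,"roll":-0.064,"fingers":0.8},{"tx":0.133,"ty":0.312,"tz":0.07,"roll":-0.064,"fingers":0.8},{"tx":0.133,"ty":0.312,"tz":0.12,"roll":-0.064,"fingers":0.8},{"tx":0.133,"ty":0.312,"tz":0.12,"roll":-0.064,"fingers":0.8},{"tx":0.133,"ty":0.312,"tz":0.12,"roll":-0.064,"fingers":0.8}]' 20
python3 - <<'E'
from h import *
so();c=cam("wrist","w11.png",1.5); im=c["im"]
m=(im.min(2)>170).astype(np.uint8); n,l,S,Ce=cv2.connectedComponentsWithStats(m)
print(proj(c,[541,465,27]))
for i in range(1,n):
  if S[i,4]>300:
    cnt,_=cv2.findContours((l==i).astype(np.uint8),cv2.RETR_EXTERNAL,cv2.CHAIN_APPROX_NONE)
    pts=np.array([plane(c,*p[0],27)[:2] for p in max(cnt,key=len)],np.float32); print(S[i],cv2.minAreaRect(pts))
E
```

```text
clock: 38.22
tool_pos: [536.9, 467.1, 137.0]
eef_rot: [0.19, 0.982, 0.001, 0.001]
force: [-0.3, 1.4, 0.4]
width: 84.8
grip_force: 0.0
t 38.225 tcp [536.9 467.1 137. ] F [-0.3  1.4  0.4] w 84.79857824537196 g 0.0 toolx [-0.927  0.374 -0.001] tooly [0.374 0.927 0.002] toolz [ 0.002  0.002 -1.   ]
org [-168.7  264.1  137. ] angY 1.188 q7 0.42
[251.08401539 189.19360737]
[    0   124   164   123 10647] ((467.6942138671875, 271.2267150878906), (203.741455078125, 154.21820068359375), 63.482967376708984)
[ 230  165   46   47 2053] ((540.8801879882812, 466.95947265625), (53.76512908935547, 56.232093811035156), 68.03691864013672)
[225 310 131  31 738] ((723.7850341796875, 443.9261474609375), (180.11758422851562, 47.0770149230957), 77.41416931152344)
```

View pics/w11.png

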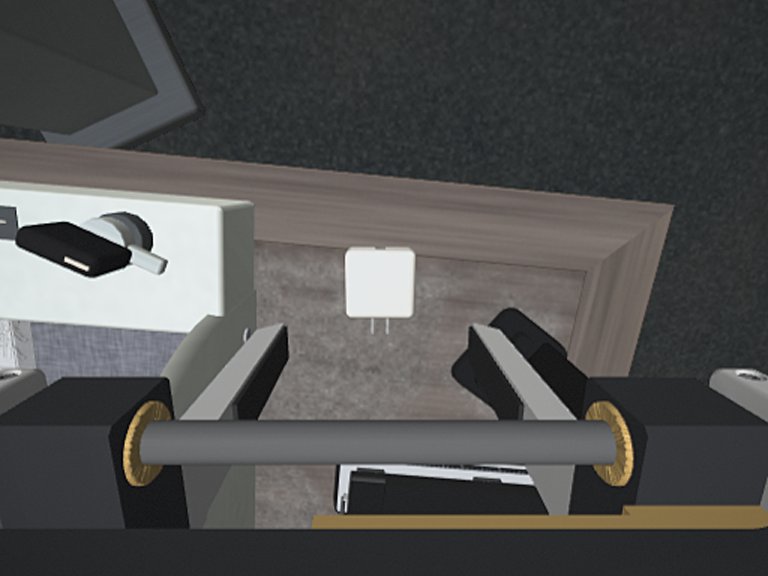

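The charger is centred at (380,283) with its pins toward the back. The phone stand's near corner is around (455,372), so I'll check the finger clearance there.

```bash
python3 - <<'E'
from h import *
c=load("w11.png")
s=arm.sense();R=Ro.from_quat(s["eef_rot"]).as_matrix();
for z in (0,20,80):
  for uv in ((455,372),(462,345),(520,308),(565,355)): 
    p=plane(c,uv[0]/1.5,uv[1]/1.5,z); print(z,uv,(R.T@(p-[541,467,0])).round(0))
E
```

```text
0 (455, 372) [-90.  70.   0.]
0 (462, 345) [-64.  75.   0.]
0 (520, 308) [-29. 124.   1.]
0 (565, 355) [-74. 168.   1.]
20 (455, 372) [-80.  66. -20.]
20 (462, 345) [-56.  70. -20.]
20 (520, 308) [-23. 116. -20.]
20 (565, 355) [-65. 158. -19.]
80 (455, 372) [-51.  53. -80.]
80 (462, 345) [-31.  57. -80.]
80 (520, 308) [ -5.  94. -80.]
80 (565, 355) [-38. 128. -79.]
```

```bash
python3 -m creep '[{"tx":0.002,"ty":0,"tz":0.04,"roll":0,"fingers":0.57},{"tx":0.002,"ty":0,"tz":0.08,"roll":0,"fingers":0.57},{"tx":0.002,"ty":0,"tz":0.11,"roll":0,"fingers":0.57},{"tx":0.002,"ty":0,"tz":0.13,"roll":0,"fingers":0.57},{"tx":0.002,"ty":0,"tz":0.141,"roll":0,"fingers":0.57},{"tx":0.002,"ty":0,"tz":0.141,"roll":0,"fingers":0.3}]' 25
python3 -m creep '[{"tx":0,"ty":0,"tz":0.001,"roll":0,"fingers":-1},{"tx":0,"ty":0,"tz":0.001,"roll":0,"fingers":-1},{"tx":0,"ty":0,"tz":0.001,"roll":0,"fingers":-1},{"tx":0,"ty":0,"tz":0.001,"roll":0,"fingers":-1}]' 25
python3 -c "from h import *;so()"
```

```text
clock: 39.02
tool_pos: [534.8, 467.3, -5.4]
eef_rot: [0.191, 0.982, 0.0, 0.0]
force: [-0.2, 0.4, 0.4]
width: 67.1
grip_force: 0.0
clock: 39.52
tool_pos: [535.5, 468.3, -5.4]
eef_rot: [0.19, 0.982, 0.001, 0.001]
force: [1.0, 1.3, 6.2]
width: 55.6
grip_force: 25.0
t 39.525 tcp [535.5 468.3  -5.4] F [1.  1.3 6.2] w 55.63637748563825 g 25.00308930873871 toolx [-0.927  0.374 -0.001] tooly [0.374 0.927 0.003] toolz [ 0.002  0.002 -1.   ]
org [-170.4  264.6   -5.4] angY 1.188 q7 0.41
```

```bash
python3 -m creep '[{"tx":0,"ty":0,"tz":-0.03,"roll":0,"fingers":-1},{"tx":0,"ty":0,"tz":-0.085,"roll":0,"fingers":-1},{"tx":0,"ty":0,"tz":-0.14,"roll":0,"fingers":-1},{"tx":0,"ty":0,"tz":-0.195,"roll":0,"fingers":-1},{"tx":0,"ty":0,"tz":-0.25,"roll":0,"fingers":-1},{"tx":-0.018,"ty":-0.05,"tz":-0.25,"roll":0,"fingers":-1},{"tx":-0.036,"ty":-0.1,"tz":-0.25,"roll":0.065,"fingers":-1},{"tx":-0.054,"ty":-0.15,"tz":-0.25,"roll":0.065,"fingers":-1},{"tx":-0.072,"ty":-0.2,"tz":-0.25,"roll":0.065,"fingers":-1},{"tx":-0.077,"ty":-0.217,"tz":-0.25,"roll":0.065,"fingers":-1}]' 30
python3 -m creep '[{"tx":0,"ty":0,"tz":0,"roll":0,"fingers":-1},{"tx":0,"ty":0,"tz":0,"roll":0,"fingers":-1}]'
python3 -c "from h import *;so()"
```

```text
clock: 40.78
tool_pos: [524.2, 231.9, 242.8]
eef_rot: [0.225, 0.974, -0.002, -0.0]
force: [0.7, 0.4, -0.5]
width: 55.6
grip_force: 30.0
clock: 41.02
tool_pos: [524.3, 239.3, 242.9]
eef_rot: [0.221, 0.975, 0.001, -0.0]
force: [0.9, -0.5, -1.2]
width: 55.9
grip_force: 30.0
t 41.025 tcp [524.3 239.3 242.9] F [ 0.9 -0.5 -1.2] w 55.89323267459167 g 29.998669624328613 toolx [-0.902  0.431  0.001] tooly [0.431 0.902 0.001] toolz [-0.001  0.001 -1.   ]
org [-81.4  53.3 242.9] angY 1.125 q7 0.65
```

```bash
python3 -m creep '[{"tx":0,"ty":0,"tz":0.05,"roll":0,"fingers":-1},{"tx":0,"ty":0,"tz":0.1,"roll":0,"fingers":-1},{"tx":0,"ty":0,"tz":0.15,"roll":0,"fingers":-1},{"tx":0,"ty":0,"tz":0.19,"roll":0,"fingers":-1},{"tx":0,"ty":0,"tz":0.22,"roll":0,"fingers":-1},{"tx":0,"ty":0,"tz":0.236,"roll":0,"fingers":-1},{"tx":0,"ty":0,"tz":0.237,"roll":0,"fingers":-1},{"tx":0,"ty":0,"tz":0.237,"roll":0,"fingers":-1}]' 30
python3 -m creep '[{"tx":0,"ty":0,"tz":0,"roll":0,"fingers":0.45},{"tx":0,"ty":0,"tz":0,"roll":0,"fingers":0.45},{"tx":0,"ty":0,"tz":0,"roll":0,"fingers":0.45},{"tx":0,"ty":0,"tz":-0.03,"roll":0,"fingers":0.45},{"tx":0,"ty":0,"tz":-0.09,"roll":0,"fingers":0.45},{"tx":0,"ty":0,"tz":-0.15,"roll":0,"fingers":0.45},{"tx":0,"ty":0,"tz":-0.21,"roll":0,"fingers":0.3},{"tx":-0.04,"ty":0,"tz":-0.25,"roll":0,"fingers":0.2},{"tx":-0.04,"ty":0,"tz":-0.25,"roll":0,"fingers":0.2}]' 30
python3 - <<'E'
from h import *
so();c=cam("wrist","w12.png"); im=c["im"]
m=(im.min(2)>185).astype(np.uint8); n,l,S,Ce=cv2.connectedComponentsWithStats(m)
for i in range(1,n):
  if S[i,4]>200: print(S[i],Ce[i].round(0),inorg(plane(c,*Ce[i],35)).round(0))
E
```

```text
clock: 42.02
tool_pos: [525.4, 237.8, 7.0]
eef_rot: [0.222, 0.975, 0.001, 0.001]
force: [0.1, 0.0, -0.6]
width: 55.3
grip_force: 30.0
clock: 43.15
tool_pos: [565.3, 218.0, 260.0]
eef_rot: [0.224, 0.974, 0.002, 0.004]
force: [0.1, 0.5, -0.3]
width: 56.6
grip_force: 0.0
t 43.15 tcp [565.3 218.  260. ] F [ 0.1  0.5 -0.3] w 56.554021498107 g 0.0 toolx [-0.899  0.437 -0.007] tooly [0.437 0.899 0.005] toolz [ 0.009  0.002 -1.   ]
org [-35.2  51.8 260. ] angY 1.118 q7 0.71
[   85    27   249    75 13910] [209.  68.] [-184.   -8.   35.]
[122  39  96   7 566] [169.  42.] [-217.  -64.   35.]
[123 103 189   8 291] [221. 105.] [-132.    8.   35.]
[ 170  108   30   41 1082] [186. 128.] [-98. -48.  35.]
[ 233  126   35   36 1188] [250. 143.] [-74.  51.  35.]
[178 167  22  23 345] [188. 177.] [-21. -49.  35.]
```

```bash
python3 -m creep '[{"tx":-0.018,"ty":-0.055,"tz":0,"roll":0,"fingers":0.1},{"tx":-0.036,"ty":-0.11,"tz":0,"roll":0,"fingers":0.1},{"tx":-0.054,"ty":-0.165,"tz":0,"roll":0,"fingers":0.1},{"tx":-0.072,"ty":-0.22,"tz":0,"roll":0.051,"fingers":0.1},{"tx":-0.09,"ty":-0.275,"tz":0,"roll":0.051,"fingers":0.1},{"tx":-0.108,"ty":-0.33,"tz":0,"roll":0.051,"fingers":0.1},{"tx":-0.126,"ty":-0.384,"tz":0,"roll":0.051,"fingers":0.1},{"tx":-0.137,"ty":-0.418,"tz":0.03,"roll":0.051,"fingers":0.1},{"tx":-0.137,"ty":-0.418,"tz":0.09,"roll":0.051,"fingers":0.1},{"tx":-0.137,"ty":-0.418,"tz":0.11,"roll":0.051,"fingers":0.1}]' 25
python3 -m creep '[{"tx":0,"ty":0,"tz":0,"roll":0,"fingers":0.1},{"tx":0,"ty":0,"tz":0,"roll":0,"fingers":0.1}]' 25
python3 - <<'E'
from h import *
sc();c=cam("wrist","w13.png"); im=c["im"]
for X in [(-2.3,76,50),(-2.3,-77,50),(-14,0,52),(10,0,52)]: print(X,proj(c,C+CR.T@np.array(X,float)).round(0))
m=(im.max(2)<70).astype(np.uint8); n,l,S,Ce=cv2.connectedComponentsWithStats(m)
for i in range(1,n):
  if S[i,4]>200: print(S[i],Ce[i].round(0))
E
```

```text
clock: 44.45
tool_pos: [498.9, -214.3, 141.6]
eef_rot: [0.247, 0.969, 0.001, -0.005]
force: [0.4, -1.2, 0.2]
width: 51.7
grip_force: 0.0
clock: 44.7
tool_pos: [503.3, -215.8, 146.5]
eef_rot: [0.247, 0.969, 0.0, 0.0]
force: [-0.5, 0.5, 0.8]
width: 51.4
grip_force: 0.0
t 44.7 tcp [ 503.3 -215.8  146.5] F [-0.5  0.5  0.8] w 51.439572650640706 g 0.0 toolx [-0.878  0.478 -0.   ] tooly [0.478 0.878 0.   ] toolz [ 0.  0. -1.]
org [  96.7 -366.   146.5] angY 1.072 q7 1.5
carton [ -1.3   0.6 146.5]
(-2.3, 76, 50) [251. 120.]
(-2.3, -77, 50) [251. 251.]
(-14, 0, 52) [240. 189.]
(10, 0, 52) [262. 189.]
[    0     0   173   343 18641] [ 71. 124.]
[ 237  123   27  127 2792] [251. 184.]
[  0 214  19  32 351] [  6. 233.]
[191 218  25  62 638] [204. 252.]
[289 218  24  62 590] [299. 253.]
[ 332  233  148  110 5062] [399. 272.]
[    0   310   512    74 16086] [253. 368.]
[442 310  19  38 411] [450. 326.]
```

```bash
python3 -m creep '[{"tx":-0.003,"ty":-0.001,"tz":0.05,"roll":0,"fingers":0.1},{"tx":-0.003,"ty":-0.001,"tz":0.09,"roll":0,"fingers":0.1},{"tx":-0.003,"ty":-0.001,"tz":0.115,"roll":0,"fingers":0.1},{"tx":-0.003,"ty":-0.001,"tz":0.1275,"roll":0,"fingers":0.1},{"tx":-0.003,"ty":-0.001,"tz":0.1275,"roll":0,"fingers":-0.3},{"tx":-0.003,"ty":-0.001,"tz":0.1275,"roll":0,"fingers":-1},{"tx":-0.003,"ty":-0.001,"tz":0.1275,"roll":0,"fingers":-1},{"tx":-0.003,"ty":-0.001,"tz":0.1275,"roll":0,"fingers":-1},{"tx":-0.003,"ty":-0.001,"tz":0.1275,"roll":0,"fingers":-1}]' 45
python3 -m creep '[{"tx":0,"ty":0,"tz":0,"roll":0,"fingers":-1},{"tx":0,"ty":0,"tz":-0.01,"roll":0,"fingers":-1},{"tx":0,"ty":0,"tz":-0.02,"roll":0,"fingers":-1}]' 45
python3 -c "from h import *;sc()"
```

```text
clock: 45.88
tool_pos: [506.2, -218.9, 19.6]
eef_rot: [0.247, 0.969, -0.0, 0.001]
force: [-0.3, 0.3, 6.2]
width: 22.6
grip_force: 44.9
clock: 46.25
tool_pos: [504.8, -218.6, 39.1]
eef_rot: [0.247, 0.969, 0.0, -0.0]
force: [-0.7, 0.1, -2.1]
width: 22.7
grip_force: 44.9
t 46.25 tcp [ 504.8 -218.6   39.1] F [-0.7  0.1 -2.1] w 22.735219092443913 g 44.926484897732735 toolx [-0.878  0.479  0.001] tooly [ 0.479  0.878 -0.   ] toolz [-0.001  0.    -1.   ]
org [  99.3 -367.9   39.1] angY 1.071 q7 1.52
carton [-3.  -2.  39.1]
```

```bash
python3 -m creep '[{"tx":0,"ty":0,"tz":-0.03,"roll":0,"fingers":-1},{"tx":0,"ty":0,"tz":-0.08,"roll":0,"fingers":-1},{"tx":0,"ty":0,"tz":-0.13,"roll":0,"fingers":-1},{"tx":0,"ty":0,"tz":-0.18,"roll":0,"fingers":-1},{"tx":0,"ty":0,"tz":-0.236,"roll":0,"fingers":-1},{"tx":0.025,"ty":0.045,"tz":-0.236,"roll":0,"fingers":-1},{"tx":0.05,"ty":0.092,"tz":-0.236,"roll":0,"fingers":-1},{"tx":0.075,"ty":0.139,"tz":-0.236,"roll":0,"fingers":-1},{"tx":0.1,"ty":0.185,"tz":-0.236,"roll":0,"fingers":-1},{"tx":0.125,"ty":0.231,"tz":-0.236,"roll":0,"fingers":-1}]' 45
python3 -m creep '[{"tx":0.025,"ty":0.046,"tz":0,"roll":-0.05,"fingers":-1},{"tx":0.05,"ty":0.092,"tz":0,"roll":-0.05,"fingers":-1},{"tx":0.068,"ty":0.125,"tz":0,"roll":-0.05,"fingers":-1},{"tx":0.068,"ty":0.125,"tz":0,"roll":-0.05,"fingers":-1},{"tx":0.068,"ty":0.125,"tz":0,"roll":-0.05,"fingers":-1}]'
python3 -c "from h import *;so()"
```

```text
clock: 47.5
tool_pos: [505.4, 45.4, 275.2]
eef_rot: [0.247, 0.969, -0.0, 0.0]
force: [1.3, -0.1, -2.0]
width: 23.2
grip_force: 44.9
clock: 48.12
tool_pos: [506.0, 185.0, 274.7]
eef_rot: [0.223, 0.975, -0.001, -0.0]
force: [-0.6, -0.6, -1.4]
width: 22.6
grip_force: 44.9
t 48.125 tcp [506.  185.  274.7] F [-0.6 -0.6 -1.4] w 22.61563517492138 g 44.92623254656792 toolx [-0.9    0.435 -0.   ] tooly [ 0.435  0.9   -0.001] toolz [-0.    -0.001 -1.   ]
org [-74.4  -3.5 274.7] angY 1.121 q7 0.71
```

```bash
python3 -m creep '[{"tx":0,"ty":0.001,"tz":0.05,"roll":0,"fingers":-1},{"tx":0,"ty":0.001,"tz":0.1,"roll":0,"fingers":-1},{"tx":0,"ty":0.001,"tz":0.14,"roll":0,"fingers":-1},{"tx":0,"ty":0.001,"tz":0.165,"roll":0,"fingers":-1},{"tx":-0.012,"ty":0.001,"tz":0.17,"roll":0,"fingers":-1},{"tx":-0.024,"ty":0.001,"tz":0.18,"roll":0,"fingers":-1},{"tx":-0.024,"ty":0.001,"tz":0.2,"roll":0,"fingers":-1},{"tx":-0.024,"ty":0.001,"tz":0.225,"roll":0,"fingers":-1},{"tx":-0.024,"ty":0.001,"tz":0.24,"roll":0,"fingers":-1},{"tx":-0.024,"ty":0.001,"tz":0.247,"roll":0,"fingers":-1}]' 45
python3 -m creep '[{"tx":0,"ty":0,"tz":0.001,"roll":0,"fingers":-1},{"tx":0,"ty":0,"tz":0.001,"roll":0,"fingers":-1}]'
python3 -c "from h import *;so()"
```

```text
clock: 49.38
tool_pos: [529.0, 176.2, 27.4]
eef_rot: [0.223, 0.975, -0.0, 0.0]
force: [0.9, 0.4, -1.9]
width: 22.8
grip_force: 44.9
clock: 49.62
tool_pos: [528.9, 176.9, 27.3]
eef_rot: [0.223, 0.975, 0.0, 0.001]
force: [0.2, 0.3, -1.8]
width: 22.5
grip_force: 44.9
t 49.625 tcp [528.9 176.9  27.3] F [ 0.2  0.3 -1.8] w 22.498567589285965 g 44.92665812373161 toolx [-0.901  0.434 -0.001] tooly [0.434 0.901 0.001] toolz [ 0.001  0.    -1.   ]
org [-50.2  -1.   27.3] angY 1.122 q7 0.73
```

Not yet touching, so I lower 2 mm more, release and retreat.

```bash
python3 -m creep '[{"tx":0,"ty":0,"tz":0.002,"roll":0,"fingers":-1},{"tx":0,"ty":0,"tz":0.002,"roll":0,"fingers":-1},{"tx":0,"ty":0,"tz":0.002,"roll":0,"fingers":-0.25},{"tx":0,"ty":0,"tz":0.002,"roll":0,"fingers":-0.25},{"tx":0,"ty":0,"tz":0.002,"roll":0,"fingers":-0.25},{"tx":0,"ty":0,"tz":-0.03,"roll":0,"fingers":-0.25},{"tx":0,"ty":0,"tz":-0.09,"roll":0,"fingers":-0.25},{"tx":0,"ty":0,"tz":-0.15,"roll":0,"fingers":-0.2},{"tx":0,"ty":0,"tz":-0.21,"roll":0,"fingers":-0.1},{"tx":0,"ty":0,"tz":-0.26,"roll":0,"fingers":-0.1}]' 45
python3 -m creep '[{"tx":0,"ty":0,"tz":0,"roll":0,"fingers":-0.1},{"tx":0,"ty":0,"tz":0,"roll":0,"fingers":-0.1}]'
python3 - <<'E'
from h import *
so();c=cam("wrist","w14.png"); im=c["im"]
for X in [(-126,-2,58),(27,-2,58),(-15,-48,24),(58,0,239)]: print(X,proj(c,O+frame(OA).T@np.array(X,float)).round(0))
for nm,m in (("black",im.max(2)<60),("white",im.min(2)>185)):
  n,l,S,Ce=cv2.connectedComponentsWithStats(m.astype(np.uint8))
  for i in range(1,n):
    if 250<S[i,4]<6000: print(nm,S[i],Ce[i].round(0),inorg(plane(c,*Ce[i],58 if nm=="black" else 30)).round(0))
E
```

```text
clock: 50.88
tool_pos: [528.4, 176.7, 289.2]
eef_rot: [0.223, 0.975, 0.0, 0.001]
force: [0.2, 0.2, -0.6]
width: 42.0
grip_force: 0.0
clock: 51.12
tool_pos: [527.6, 176.4, 285.8]
eef_rot: [0.223, 0.975, -0.0, -0.001]
force: [-0.2, 0.3, -0.6]
width: 42.2
grip_force: 0.0
t 51.125 tcp [527.6 176.4 285.8] F [-0.2  0.3 -0.6] w 42.20469587483626 g 0.0 toolx [-0.901  0.434  0.001] tooly [ 0.434  0.901 -0.001] toolz [-0.001 -0.001 -1.   ]
org [-51.2  -2.  285.8] angY 1.122 q7 0.74
(-126, -2, 58) [252. 121.]
(27, -2, 58) [252. 215.]
(-15, -48, 24) [226. 186.]
(58, 0, 239) [254. 299.]
black [  14    0  171   37 4624] [108.  18.] [-267. -205.   58.]
black [316  48  38  26 536] [333.  61.] [-211.  117.   58.]
black [  0 106  25  28 374] [ 10. 119.] [-129. -373.   58.]
black [ 443  110   69   66 3037] [481. 143.] [-92. 358.  58.]
black [ 242  121   20   92 1504] [253. 166.] [-56.  -1.  58.]
black [ 406  183  106   67 5969] [460. 213.] [ 23. 347.  58.]
black [  74  189  113  154 3483] [140. 279.] [ 146. -201.   58.]
black [202 218  20  63 584] [212. 253.] [ 96. -71.  58.]
black [282 218  20  63 556] [291. 254.] [98. 66. 58.]
black [ 193  310  118   33 3627] [252. 326.] [247.  -3.  58.]
white [173  59  89   7 491] [216.  62.] [-215.  -57.   30.]
white [164 115 177   8 251] [256. 117.] [-132.    6.   30.]
white [209 120  28  38 979] [223. 139.] [-98. -49.  30.]
white [ 268  138   33   32 1032] [284. 153.] [-73.  52.  30.]
white [215 175  19  21 301] [224. 184.] [-20. -51.  30.]
white [224 271  53   9 338] [249. 274.] [154.  -7.  30.]
```

All four things lie in the compartment, with the stapler upright at (−56,−1). Now I grip the pull, deeper this time.

```bash
python3 -m creep '[{"tx":-0.05,"ty":0.002,"tz":0,"roll":0,"fingers":-0.1},{"tx":-0.1,"ty":0.002,"tz":0,"roll":0,"fingers":-0.1},{"tx":-0.109,"ty":0.002,"tz":0,"roll":0,"fingers":-0.1},{"tx":-0.109,"ty":0.002,"tz":0.03,"roll":0,"fingers":-0.1},{"tx":-0.109,"ty":0.002,"tz":0.06,"roll":0,"fingers":-0.1},{"tx":-0.109,"ty":0.002,"tz":0.073,"roll":0,"fingers":-0.1},{"tx":-0.109,"ty":0.002,"tz":0.073,"roll":0,"fingers":-0.1}]' 40
python3 -m creep '[{"tx":0,"ty":0,"tz":0,"roll":0,"fingers":-1},{"tx":0,"ty":0,"tz":0,"roll":0,"fingers":-1},{"tx":0,"ty":0,"tz":0,"roll":0,"fingers":-1},{"tx":0,"ty":0,"tz":0,"roll":0,"fingers":-1},{"tx":0,"ty":0,"tz":0,"roll":0,"fingers":-1}]' 40
python3 - <<'E'
from h import *
so(); f0=np.arctan2(36,170); a=f0+1.7
for k in range(1,21):
    f=a-1.72*k/20; print(k,"tx %.3f tz %.3f"%((174*np.cos(f)-174*np.cos(a))/1000,-(174*np.sin(f)-174*np.sin(a))/1000))
E
```

```text
clock: 52.05
tool_pos: [626.2, 131.4, 212.5]
eef_rot: [0.222, 0.975, -0.001, -0.001]
force: [-0.2, -0.2, 0.2]
width: 42.0
grip_force: 0.0
clock: 52.68
tool_pos: [625.6, 126.4, 214.8]
eef_rot: [0.224, 0.974, -0.003, -0.001]
force: [-5.6, -6.7, 6.6]
width: 17.8
grip_force: 40.0
t 52.675 tcp [625.6 126.4 214.8] F [-5.6 -6.7  6.6] w 17.840013544085142 g 39.98733580112457 toolx [-0.899  0.437  0.001] tooly [ 0.437  0.899 -0.007] toolz [-0.003 -0.006 -1.   ]
org [ 58.8  -4.6 214.8] angY 1.118 q7 0.87
1 tx 0.014 tz -0.004
2 tx 0.029 tz -0.007
3 tx 0.044 tz -0.009
4 tx 0.059 tz -0.010
5 tx 0.074 tz -0.009
6 tx 0.089 tz -0.007
7 tx 0.103 tz -0.004
8 tx 0.117 tz 0.001
9 tx 0.131 tz 0.006
10 tx 0.144 tz 0.013
11 tx 0.157 tz 0.021
12 tx 0.169 tz 0.030
13 tx 0.180 tz 0.040
14 tx 0.190 tz 0.051
15 tx 0.199 tz 0.063
16 tx 0.208 tz 0.076
17 tx 0.215 tz 0.089
18 tx 0.220 tz 0.103
19 tx 0.225 tz 0.117
20 tx 0.229 tz 0.132
```

```bash
python3 -m creep '[{"tx":0.014,"ty":-0.003,"tz":-0.004,"roll":0,"fingers":-1},{"tx":0.029,"ty":-0.003,"tz":-0.007,"roll":0,"fingers":-1},{"tx":0.044,"ty":-0.003,"tz":-0.009,"roll":0,"fingers":-1},{"tx":0.059,"ty":-0.002,"tz":-0.010,"roll":0,"fingers":-1},{"tx":0.074,"ty":-0.002,"tz":-0.009,"roll":0,"fingers":-1},{"tx":0.089,"ty":-0.002,"tz":-0.007,"roll":0,"fingers":-1},{"tx":0.103,"ty":-0.002,"tz":-0.004,"roll":0,"fingers":-1},{"tx":0.117,"ty":-0.001,"tz":0.001,"roll":0,"fingers":-1},{"tx":0.131,"ty":-0.001,"tz":0.006,"roll":0,"fingers":-1},{"tx":0.144,"ty":-0.001,"tz":0.013,"roll":0,"fingers":-1}]' 40
python3 -c "from h import *;so()"
```

```text
clock: 53.92
tool_pos: [498.5, 190.5, 204.2]
eef_rot: [0.224, 0.975, -0.0, 0.002]
force: [-6.7, -6.1, 19.2]
width: 17.1
grip_force: 40.0
t 53.925 tcp [498.5 190.5 204.2] F [-6.7 -6.1 19.2] w 17.09923615427503 g 40.01083731651306 toolx [-0.9    0.436 -0.004] tooly [0.436 0.9   0.   ] toolz [ 0.004 -0.002 -1.   ]
org [-83.6  -1.9 204.2] angY 1.119 q7 0.69
```

```bash
python3 -m creep '[{"tx":0.013,"ty":0,"tz":0.006,"roll":0,"fingers":-1},{"tx":0.025,"ty":0,"tz":0.014,"roll":0,"fingers":-1},{"tx":0.036,"ty":0.001,"tz":0.025,"roll":0,"fingers":-1},{"tx":0.046,"ty":0.001,"tz":0.036,"roll":0,"fingers":-1},{"tx":0.055,"ty":0.001,"tz":0.049,"roll":0,"fingers":-1},{"tx":0.064,"ty":0.001,"tz":0.062,"roll":0,"fingers":-1},{"tx":0.071,"ty":0.001,"tz":0.075,"roll":0,"fingers":-1},{"tx":0.076,"ty":0.002,"tz":0.089,"roll":0,"fingers":-1},{"tx":0.081,"ty":0.002,"tz":0.103,"roll":0,"fingers":-1},{"tx":0.084,"ty":0.002,"tz":0.116,"roll":0,"fingers":-1}]' 40
python3 -c "from h import *;so()"
```

```text
clock: 55.18
tool_pos: [415.8, 231.6, 84.6]
eef_rot: [0.222, 0.975, -0.002, -0.005]
force: [-13.0, 1.9, 8.6]
width: 17.7
grip_force: 40.1
t 55.175 tcp [415.8 231.6  84.6] F [-13.    1.9   8.6] w 17.676849122436998 g 40.06094455718994 toolx [-0.901  0.433  0.008] tooly [ 0.433  0.902 -0.006] toolz [-0.01  -0.001 -1.   ]
org [-175.9   -0.6   84.6] angY 1.123 q7 0.54
```

```bash
python3 -m creep '[{"tx":-0.003,"ty":0,"tz":0.003,"roll":0,"fingers":-1},{"tx":-0.003,"ty":0,"tz":0.006,"roll":0,"fingers":-1},{"tx":-0.003,"ty":0,"tz":0.006,"roll":0,"fingers":-1}]' 40
python3 -c "from h import *;so()"
```

```text
clock: 55.55
tool_pos: [415.4, 231.7, 78.1]
eef_rot: [0.221, 0.975, -0.002, -0.007]
force: [-18.7, 6.4, 5.4]
width: 17.7
grip_force: 40.0
t 55.55 tcp [415.4 231.7  78.1] F [-18.7   6.4   5.4] w 17.68957969836047 g 40.031658411026 toolx [-0.902  0.431  0.013] tooly [ 0.431  0.902 -0.007] toolz [-0.015 -0.001 -1.   ]
org [-176.3   -0.7   78.1] angY 1.125 q7 0.55
```

```bash
python3 -m creep '[{"tx":0.005,"ty":0,"tz":0,"roll":0,"fingers":-0.1},{"tx":0.005,"ty":0,"tz":0,"roll":0,"fingers":-0.1},{"tx":0.005,"ty":0,"tz":0,"roll":0,"fingers":-0.1},{"tx":0.005,"ty":0,"tz":-0.05,"roll":0,"fingers":-0.1},{"tx":0.005,"ty":0,"tz":-0.07,"roll":0,"fingers":-1},{"tx":0.005,"ty":0,"tz":-0.07,"roll":0,"fingers":-1},{"tx":0.005,"ty":0,"tz":-0.07,"roll":0,"fingers":-1},{"tx":0.005,"ty":0,"tz":-0.07,"roll":0,"fingers":-1}]' 10
python3 - <<'E'
from h import *
so();c=cam("wrist","w15.png")
for X in [(-188,0,122),(-145,0,122),(-200,100,138)]: print(X,proj(c,O+frame(OA).T@np.array(X,float)).round(0))
n,l,S,Ce=cv2.connectedComponentsWithStats((c["im"].max(2)<60).astype(np.uint8))
for i in range(1,n):
  if 200<S[i,4]<4000: print(S[i],Ce[i].round(0))
E
python3 -m creep '[{"tx":0,"ty":0,"tz":0.02,"roll":0,"fingers":-1},{"tx":0,"ty":0,"tz":0.035,"roll":0,"fingers":-1},{"tx":0,"ty":0,"tz":0.04,"roll":0,"fingers":-1},{"tx":0,"ty":0,"tz":0.04,"roll":0,"fingers":-1}]' 10
```

```text
clock: 56.55
tool_pos: [420.0, 231.5, 147.6]
eef_rot: [0.223, 0.975, -0.001, -0.001]
force: [0.4, -0.5, -0.1]
width: 5.6
grip_force: 0.0
t 56.55 tcp [420.  231.5 147.6] F [ 0.4 -0.5 -0.1] w 5.632145869105374 g 0.0 toolx [-0.901  0.434  0.001] tooly [ 0.434  0.901 -0.002] toolz [-0.002 -0.001 -1.   ]
org [-172.     1.1  147.6] angY 1.121 q7 0.54
(-188, 0, 122) [250. 189.]
(-145, 0, 122) [251. 235.]
(-200, 100, 138) [375. 180.]
[339 163  59  34 840] [367. 179.]
[ 240  197   22   84 1048] [251. 231.]
[493 222  19  28 298] [504. 238.]
[ 148  252   91   91 3750] [199. 289.]
clock: 57.1
tool_pos: [420.5, 231.7, 108.3]
eef_rot: [0.223, 0.975, -0.0, -0.0]
force: [0.4, 1.0, 0.1]
width: 0.9
grip_force: 0.0
```

```bash
for i in 1 2 3; do python3 -m creep '[{"tx":0,"ty":0,"tz":0.003,"roll":0,"fingers":-1},{"tx":0,"ty":0,"tz":0.003,"roll":0,"fingers":-1}]' 10 | egrep "tool_pos|force: \["; done
```

```text
tool_pos: [421.0, 232.1, 105.9]
force: [0.2, 0.5, 0.2]
tool_pos: [420.7, 232.1, 102.7]
force: [-0.8, 0.7, 0.1]
tool_pos: [420.8, 232.3, 101.0]
force: [-3.2, -0.7, 15.6]
```

```bash
python3 -m creep '[{"tx":0,"ty":0,"tz":0.002,"roll":0,"fingers":-1},{"tx":0,"ty":0,"tz":0.002,"roll":0,"fingers":-1}]' 10 | egrep "tool_pos|force: \["
python3 -m creep '[{"tx":0,"ty":0,"tz":-0.03,"roll":0,"fingers":-1},{"tx":0,"ty":0,"tz":-0.08,"roll":0,"fingers":-0.3},{"tx":0.028,"ty":0.05,"tz":-0.08,"roll":0,"fingers":-0.1},{"tx":0.028,"ty":0.099,"tz":-0.08,"roll":-0.18,"fingers":-0.1},{"tx":0.028,"ty":0.099,"tz":-0.08,"roll":-0.36,"fingers":-0.1},{"tx":0.028,"ty":0.099,"tz":-0.08,"roll":-0.54,"fingers":-0.1},{"tx":0.028,"ty":0.099,"tz":-0.08,"roll":-0.72,"fingers":-0.1},{"tx":0.028,"ty":0.099,"tz":-0.08,"roll":-0.9,"fingers":-0.1},{"tx":0.028,"ty":0.099,"tz":-0.08,"roll":-1.08,"fingers":-0.1},{"tx":0.028,"ty":0.099,"tz":-0.08,"roll":-1.2,"fingers":-0.1}]' 10
python3 -m creep '[{"tx":0,"ty":0,"tz":0,"roll":0,"fingers":-0.1},{"tx":0,"ty":0,"tz":0,"roll":0,"fingers":-0.1}]' 10 >/dev/null
python3 -c "from h import *;so()"
```

```text
tool_pos: [420.9, 232.3, 100.6]
force: [-6.2, -2.7, 33.0]
clock: 59.35
tool_pos: [438.4, 332.8, 177.3]
eef_rot: [-0.368, 0.93, -0.0, -0.0]
force: [-0.2, -0.0, 0.3]
width: 42.3
grip_force: 0.0
t 59.6 tcp [438.4 333.  177.5] F [-0.8  0.4  0.5] w 42.13070463210508 g 0.0 toolx [-0.733 -0.68   0.   ] tooly [-0.68   0.733 -0.   ] toolz [-0. -0. -1.]
org [-199.4  100.6  177.5] angY 2.319 q7 1.4
```

The cover is at its lower stop (33 N, no give). Now the latch.

```bash
python3 -m creep '[{"tx":0,"ty":0,"tz":0.04,"roll":0,"fingers":-0.1},{"tx":0,"ty":0,"tz":0.07,"roll":0,"fingers":-0.1},{"tx":0,"ty":0,"tz":0.076,"roll":0,"fingers":-0.1},{"tx":0,"ty":0,"tz":0.076,"roll":0,"fingers":-1},{"tx":0,"ty":0,"tz":0.076,"roll":0,"fingers":-1},{"tx":0,"ty":0,"tz":0.076,"roll":0,"fingers":-1},{"tx":0,"ty":0,"tz":0.076,"roll":0,"fingers":-1},{"tx":0,"ty":0,"tz":0.076,"roll":0,"fingers":-1}]' 30
python3 -m creep '[{"tx":0,"ty":0,"tz":0,"roll":0.16,"fingers":-1},{"tx":0,"ty":0,"tz":0,"roll":0.32,"fingers":-1},{"tx":0,"ty":0,"tz":0,"roll":0.48,"fingers":-1},{"tx":0,"ty":0,"tz":0,"roll":0.64,"fingers":-1},{"tx":0,"ty":0,"tz":0,"roll":0.8,"fingers":-1},{"tx":0,"ty":0,"tz":0,"roll":0.96,"fingers":-1},{"tx":0,"ty":0,"tz":0,"roll":1.1,"fingers":-1},{"tx":0,"ty":0,"tz":0,"roll":1.2,"fingers":-1},{"tx":0,"ty":0,"tz":0,"roll":1.21,"fingers":-1},{"tx":0,"ty":0,"tz":0,"roll":1.21,"fingers":-1}]' 30
python3 -c "from h import *;so();print(arm.sense()['wrist_torque'])"
```

```text
clock: 60.6
tool_pos: [440.9, 331.9, 102.8]
eef_rot: [-0.365, 0.931, -0.001, 0.002]
force: [3.8, -3.8, 3.6]
width: 12.6
grip_force: 30.0
clock: 61.85
tool_pos: [441.2, 330.9, 102.8]
eef_rot: [0.229, 0.973, -0.0, 0.002]
force: [4.0, -5.7, 4.3]
width: 12.7
grip_force: 30.0
t 61.85 tcp [441.2 330.9 102.8] F [ 4.  -5.7  4.3] w 12.65558234668721 g 30.01860737800598 toolx [-0.895  0.445 -0.004] tooly [0.445 0.895 0.   ] toolz [ 0.004 -0.002 -1.   ]
org [-196.    99.9  102.8] angY 1.109 q7 0.44
[-1.26629462 -0.94920503  0.00992957]
```

```bash
python3 -m creep '[{"tx":0,"ty":0,"tz":0,"roll":0,"fingers":-0.1},{"tx":0,"ty":0,"tz":0,"roll":0,"fingers":-0.1},{"tx":0,"ty":0,"tz":0,"roll":0,"fingers":-0.1},{"tx":0,"ty":0,"tz":-0.05,"roll":0,"fingers":-0.1},{"tx":-0.04,"ty":-0.02,"tz":-0.1,"roll":0,"fingers":-0.1},{"tx":-0.09,"ty":-0.03,"tz":-0.14,"roll":0,"fingers":-0.1},{"tx":-0.12,"ty":-0.03,"tz":-0.18,"roll":0,"fingers":-0.1},{"tx":-0.12,"ty":-0.03,"tz":-0.18,"roll":0,"fingers":-0.1},{"tx":-0.12,"ty":-0.03,"tz":-0.18,"roll":0,"fingers":-0.1}]' 10
python3 - <<'E'
from h import *
so();c=cam("wrist","w16.png");im=c["im"]
for X in [(-221,100,138),(-179,100,138),(-188,0,122),(-145,0,122)]: print(X,proj(c,O+frame(OA).T@np.array(X,float)).round(0))
n,l,S,Ce=cv2.connectedComponentsWithStats((im.max(2)<60).astype(np.uint8))
for i in range(1,n):
  if 120<S[i,4]<1500: print(S[i],Ce[i].round(0),inorg(plane(c,*Ce[i],130)).round(0))
t0=load("t0.png")["im"];t=cam("top","t9.png")["im"]
d=cv2.absdiff(t0,t).max(2)
def dd(n,u0,u1,v0,v1): print(n,d[v0:v1,u0:u1].mean().round(1))
dd("gel",378,410,140,165); dd("chair/table right",420,500,100,300); dd("cover right half",230,280,150,220); dd("pull",185,210,220,245)
E
```

```text
clock: 62.98
tool_pos: [531.3, 253.8, 280.8]
eef_rot: [0.227, 0.974, -0.0, -0.001]
force: [-0.4, 0.3, -0.5]
width: 42.2
grip_force: 0.0
t 62.975 tcp [531.3 253.8 280.8] F [-0.4  0.3 -0.5] w 42.18144522311358 g 0.0 toolx [-0.897  0.443  0.002] tooly [ 0.443  0.897 -0.001] toolz [-0.002  0.    -1.   ]
org [-81.3  69.4 280.8] angY 1.112 q7 0.64
(-221, 100, 138) [277.  63.]
(-179, 100, 138) [276. 101.]
(-188, 0, 122) [196.  95.]
(-145, 0, 122) [198. 130.]
[269  67  14  38 366] [275.  85.] [-198.  100.  130.]
[191  98  16  36 485] [198. 116.] [-163.    3.  130.]
[202 218  20  63 581] [212. 253.] [ 26.  12. 130.]
[282 218  20  63 545] [291. 254.] [ 29. 125. 130.]
gel 1.2
chair/table right 1.3
cover right half 1.1
pull 38.3
```

```bash
python3 -c "
from cell import arm
print(arm.job_done())"
```

```text
the job is handed in; nothing more can be done
None
```

The job is handed in: the charger, stapler, clips and staples box are in the organizer, the cover is fully down, and the latch is shut. The emptied carton stands with both flaps folded back, and the hand gel was not moved.

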